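Deal tube spacers into three kit trays and set the kit dial

TASK

Deal the loose pieces of square tube out to the three low kit trays, one per tray in turn, until all three trays hold the same number and too few pieces are left for another full round; lay what is left over in the tote with the raised ends. Every piece lies flat in a compartment of its own. Set the dial to show how many pieces each tray got (the single bar for one, midway between the two close bars for two), and leave the other things on the bench where they are.

Things in the scene. Friction and masses are not known exactly. Their poses are not given: they have to be found in the camera images.
- tube1_c (a point): centre of a loose cut length of square steel tube, 76 mm long, 40 x 40 mm outside, 4 mm wall, 0.2 kg or so, lying on one of its long faces (centre 20 mm above what it lies on); x along its length; None from the start if this piece is absent in this run (5 to 8 of the 8 are present)
- tube2_c (a point): centre of a loose cut length of square steel tube, 76 mm long, 40 x 40 mm outside, 4 mm wall, 0.2 kg or so, lying on one of its long faces (centre 20 mm above what it lies on); x along its length; None from the start if this piece is absent in this run (5 to 8 of the 8 are present)
- tube3_c (a point): centre of a loose cut length of square steel tube, 76 mm long, 40 x 40 mm outside, 4 mm wall, 0.2 kg or so, lying on one of its long faces (centre 20 mm above what it lies on); x along its length; None from the start if this piece is absent in this run (5 to 8 of the 8 are present)
- tube4_c (a point): centre of a loose cut length of square steel tube, 76 mm long, 40 x 40 mm outside, 4 mm wall, 0.2 kg or so, lying on one of its long faces (centre 20 mm above what it lies on); x along its length; None from the start if this piece is absent in this run (5 to 8 of the 8 are present)
- tube5_c (a point): centre of a loose cut length of square steel tube, 76 mm long, 40 x 40 mm outside, 4 mm wall, 0.2 kg or so, lying on one of its long faces (centre 20 mm above what it lies on); x along its length; None from the start if this piece is absent in this run (5 to 8 of the 8 are present)
- tube6_c (a point): centre of a loose cut length of square steel tube, 76 mm long, 40 x 40 mm outside, 4 mm wall, 0.2 kg or so, lying on one of its long faces (centre 20 mm above what it lies on); x along its length; None from the start if this piece is absent in this run (5 to 8 of the 8 are present)
- tube7_c (a point): centre of a loose cut length of square steel tube, 76 mm long, 40 x 40 mm outside, 4 mm wall, 0.2 kg or so, lying on one of its long faces (centre 20 mm above what it lies on); x along its length; None from the start if this piece is absent in this run (5 to 8 of the 8 are present)
- tube8_c (a point): centre of a loose cut length of square steel tube, 76 mm long, 40 x 40 mm outside, 4 mm wall, 0.2 kg or so, lying on one of its long faces (centre 20 mm above what it lies on); x along its length; None from the start if this piece is absent in this run (5 to 8 of the 8 are present)
- tray_a_0 (a point): where the centre of a piece laid in the middle comes to lie (20 mm above the floor, 24 mm above the bench) in the nearer compartment of one of the three fixed kit trays: sheet steel, 216 x 70 mm, low walls all round and across the middle, their tops 16 mm above the bench (12 mm above the floor); a compartment is 102 mm long (x) by 62 mm wide (y) inside, so it takes one piece laid lengthwise with some 11 mm to spare all round
- tray_a_1 (a point): where the centre of a piece laid in the middle comes to lie (20 mm above the floor, 24 mm above the bench) in the farther compartment of one of the three fixed kit trays: sheet steel, 216 x 70 mm, low walls all round and across the middle, their tops 16 mm above the bench (12 mm above the floor); a compartment is 102 mm long (x) by 62 mm wide (y) inside, so it takes one piece laid lengthwise with some 11 mm to spare all round
- tray_b_0 (a point): where the centre of a piece laid in the middle comes to lie (20 mm above the floor, 24 mm above the bench) in the nearer compartment of one of the three fixed kit trays: sheet steel, 216 x 70 mm, low walls all round and across the middle, their tops 16 mm above the bench (12 mm above the floor); a compartment is 102 mm long (x) by 62 mm wide (y) inside, so it takes one piece laid lengthwise with some 11 mm to spare all round
- tray_b_1 (a point): where the centre of a piece laid in the middle comes to lie (20 mm above the floor, 24 mm above the bench) in the farther compartment of one of the three fixed kit trays: sheet steel, 216 x 70 mm, low walls all round and across the middle, their tops 16 mm above the bench (12 mm above the floor); a compartment is 102 mm long (x) by 62 mm wide (y) inside, so it takes one piece laid lengthwise with some 11 mm to spare all round
- tray_c_0 (a point): where the centre of a piece laid in the middle comes to lie (20 mm above the floor, 24 mm above the bench) in the nearer compartment of one of the three fixed kit trays: sheet steel, 216 x 70 mm, low walls all round and across the middle, their tops 16 mm above the bench (12 mm above the floor); a compartment is 102 mm long (x) by 62 mm wide (y) inside, so it takes one piece laid lengthwise with some 11 mm to spare all round
- tray_c_1 (a point): where the centre of a piece laid in the middle comes to lie (20 mm above the floor, 24 mm above the bench) in the farther compartment of one of the three fixed kit trays: sheet steel, 216 x 70 mm, low walls all round and across the middle, their tops 16 mm above the bench (12 mm above the floor); a compartment is 102 mm long (x) by 62 mm wide (y) inside, so it takes one piece laid lengthwise with some 11 mm to spare all round
- tote_0 (a point): the same point (24 mm above the bench) in the nearer compartment of the fixed left-over tote: the same in all sizes and axes as a kit tray, but its two short ends (outer walls at +x and -x) are raised to 56 mm above the bench
- tote_1 (a point): the same point (24 mm above the bench) in the farther compartment of the fixed left-over tote: the same in all sizes and axes as a kit tray, but its two short ends (outer walls at +x and -x) are raised to 56 mm above the bench
- dial (a joint): angle of the dial knob, rad, growing anticlockwise seen from above: 0 = pointer at the dot (away from the robot when the box is square to it), +1.0 = at the single bar, -1.0 = between the two close bars (the pair is the mark for two); stops at -1.6 and 1.6; turns with light friction (0.06 N m) and stays where it is left
- dial_grip (a point): on the axis of the dial knob, 68 mm above the bench, 14 mm below the top of its upright bar grip (56 mm long, 18 mm thick; its top is 82 mm above the bench, the round skirt under it, 60 mm across, ends 54 mm above the bench); x points along the bar to the pointer's end, and turns with it
- dial_face (a point): centre of the top face of the fixed dial box (120 x 120 mm, top 45 mm above the bench); x points to the dot at dial angle 0
- tape: bystander: a roll of tape lying flat, 90 mm across, 24 mm high; origin under its centre
- sander: bystander: a cork sanding block 110 x 60 x 35 mm; origin under its centre

How it is judged:
By the outcome, as a careful person would: the job done as asked, in the order asked, and still so for the second after the job is handed in, with the robot touching nothing.
Of tube1, tube2, tube3, tube4, tube5, tube6, tube7, tube8 only 5 to 8 are there at a start; the rules pass over those that are not, and their reading is None.
At some moment in a run one of tube1, tube2, tube3, tube4, tube5, tube6, tube7, tube8 may be knocked a few centimetres aside while the robot is not near it.
Once in a run the grip may slacken for a moment while it holds something.
It also fails if it takes over 210 s, if anything falls off the work surface, if the arm or the gripper's body presses on something with over 40 N, if the wrist force passes 120 N, or if a joint passes its speed limit or range.

ROBOT

A 7-joint arm with a two-finger parallel gripper is mounted at the origin on the work surface. World frame = base frame: x ahead of the robot, y to its left, z up, the work surface at z = 0. Lengths are in mm, angles in rad, forces in N, time in s.
With the tool pointing down it reaches from about 400 to 875 mm from the base axis. Payload 4.4 kg.
Tool frame: the origin (TCP) lies on the centre line of the jaws, within the pads' length; the fingertips stand 14 mm ahead of it and the grasp point (between the pads) lies 5 mm behind it; z points along the fingers, x is the direction in which the jaws open and shut, and the axes are right-handed (so a half turn about z gives the same grasp; the last joint's range is limited). The gripper opens to 85 mm and grips with 20 to 120 N. Pads are 22 mm wide; open, the fingers measure 114 mm over their backs; the gripper's body (76 mm by 85 mm) begins 54 mm behind the grasp point. The pads swing forward as they close: fully open they stand 13 mm farther back than shut.
Start: joints at [-1.203, 0.628, 0.038, 1.517, -0.027, 0.996, -0.02], TCP at [273.189, 589.818, 245.313] pointing down, gripper open.
Joint ranges: [-3.06, 3.06], [-0.37, 2.12], [-1.25, 1.32], [0.18, 2.47], [-1.1, 4.24], [0.23, 1.98], [-2.94, 2.94]. Speed limits (rad/s): [2.57, 2.57, 3.14, 3.14, 3.14, 3.14, 3.14].

INTERFACE

Orientations are given as [roll, pitch, yaw] about the fixed x, y, z axes, in that order (R = Rz(yaw) Ry(pitch) Rx(roll)).
In Python, from cell import ctrl gives the robot as it stands.
- The arm moves only by the tool send_rows, never from a script. Its argument "commands" is a list of rows, each a list of 5 numbers: the finger opening in mm, from 0 to 85.4, then the shift along the tool's x, y, z in mm, then the turn about the tool's z in degrees. In form: [[grip, x, y, z, roll], ...]. A call has 1 to 5 rows; each row is the pose to reach, as a shift and turn from the pose measured when the call began, along the tool's axes at that moment; what a row does not reach only later rows make up. A row lasts 1/10 s, in which the tool goes at most 50 mm and 8.59 degrees, less where a joint would pass 70% of its speed; a pose out of reach is approached as far as the arm can. A call with a gripper value outside its range is refused whole. The fingers move at their own pace and stop on an object; the grip force is fixed at half the most. Time passes only in rows, so rows that repeat a pose let the fingers close. It gives the time, the measured TCP pose, the force and the opening at its end, in the units of the state.
- ctrl.read_state(): the state, without advancing time (a new reading comes with each control period).
- ctrl.get_image(name): name is "scene" or "top" or "wrist"; returns the picture (384x512x3 uint8, red, green, blue); there is no depth.
- ctrl.camera_params(name): a dict with "fx", "fy", "cx", "cy" (pixels), "cam_to_world" (4x4, takes a point from camera to world coordinates). Camera axes: x right, y down, z forward; pixel columns grow to the right and rows downward; lengths in mm; the calibration is good to about 2 mm. A picture is of the moment at which its call begins: read the wrist's pose just before it. camera_params takes no time and is no camera call; for the wrist camera it gives the pose at the moment of the call.
- ctrl.finish_job(): hands the job in, once; it reports no verdict.
The state is a dict: "clock": time; "qpos": joint angles; "qd": joint speeds; "tau": joint torques, N m; "eef_pos": TCP position; "tool_rot": TCP orientation; "force": force on the tool from outside, world axes, zero at the start; "torque": the same for the moment, N m; "width": finger opening in mm.
Only numpy, scipy, OpenCV 4.12 (cv2) and the standard library are available. Lean on these libraries where they do the work, as an engineer would, in place of code of your own. Each camera call takes 0.05 s, during which the arm holds its last target.

## Working session

There is one attempt and no reset: what is moved stays moved. The work goes in short steps, Python scripts to look and compute and a tool call to move; the robot and the scene stay as the last step left them, time stands still between calls to the robot, and variables do not carry over. Pictures are saved under pics/ and viewed, and the job is handed in when it is done.

Besides the shell and the picture viewer there is one more tool, called after "Call:" in YAML: its name, and indented under it one key for each argument. send_rows: Moves the arm, as the interface text tells. Its arguments: {"type":"object","properties":{"commands":{"type":"array"}},"required":["commands"]}

```bash
ls; mkdir -p pics
python3 - <<'E'
from cell import ctrl
import cv2
s=ctrl.read_state(); print(s)
for n in("scene","top","wrist"):
    p=ctrl.camera_params(n); print(n,p)
    im=ctrl.get_image(n); cv2.imwrite(f"pics/{n}0.png",im[:,:,::-1])
E
```

```text
pics
{'clock': 0.0, 'qpos': array([-1.20278126,  0.62937035,  0.03846584,  1.51838417, -0.02703444,
        0.99629741, -0.02000865]), 'qd': array([ 1.04621852e-03, -1.29404909e-04, -7.21905618e-05, -1.73100144e-04,
        1.24145267e-03, -1.87585254e-03, -7.06931844e-04]), 'tau': array([-3.06420116e-04, -5.63412058e+01,  1.22580808e+00, -1.93452877e+01,
        1.09119981e-02,  1.03437810e-02, -3.10578025e-05]), 'eef_pos': array([272.93963464, 589.24712672, 244.36863021]), 'tool_rot': array([3.14158019e+00, 1.94069288e-03, 1.13693417e+00]), 'force': array([ 0.21618064, -0.09356495,  0.39500424]), 'torque': array([ 0.03277373, -0.04873439,  0.01608356]), 'width': 85.36129726339247}
scene {'fx': 365.186257936811, 'fy': 365.186257936811, 'cx': 255.643618216215, 'cy': 192.01216489774367, 'cam_to_world': array([[ 2.49983252e-01,  6.48333890e-01, -7.19146397e-01,
         1.24613249e+03],
       [ 9.68243049e-01, -1.64539319e-01,  1.88234454e-01,
        -1.99406315e+02],
       [ 3.71091720e-03, -7.43363961e-01, -6.68876857e-01,
         7.18726702e+02],
       [ 0.00000000e+00,  0.0000
[... 288 characters left out ...]
, -2.93039852e-02,  7.12143040e-03,
         4.26821058e+00],
       [-5.45939567e-03, -5.64111494e-02, -9.98392697e-01,
         1.27487950e+03],
       [ 0.00000000e+00,  0.00000000e+00,  0.00000000e+00,
         1.00000000e+00]])}
wrist {'fx': 284.8021196208407, 'fy': 284.8021196208407, 'cx': 255.72599399086053, 'cy': 187.45571179936445, 'cam_to_world': array([[ 4.19752342e-01,  8.69781416e-01,  2.59399806e-01,
         2.06587545e+02],
       [ 9.07638227e-01, -4.01959215e-01, -1.20919969e-01,
         6.20575268e+02],
       [-9.05799615e-04,  2.86197620e-01, -9.58170184e-01,
         3.73407077e+02],
       [ 0.00000000e+00,  0.00000000e+00,  0.00000000e+00,
         1.00000000e+00]])}
```

View pics/top0.png

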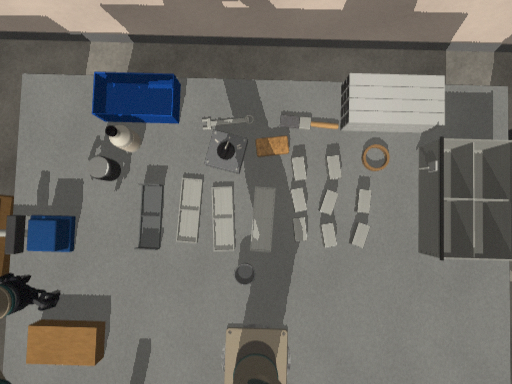

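View pics/scene0.png

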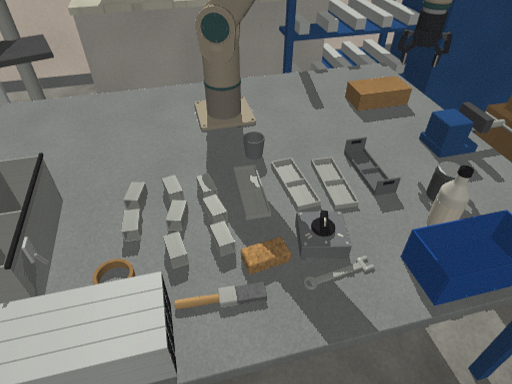

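View pics/wrist0.png

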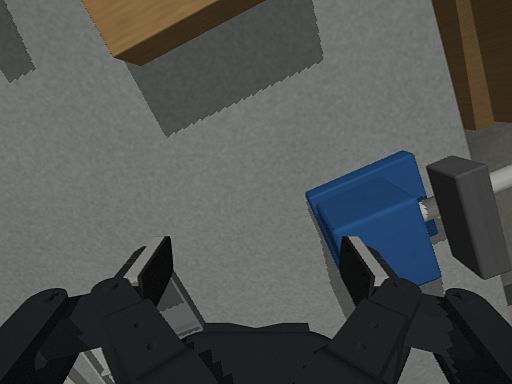

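Run:
```python
import cv2
a=cv2.imread("pics/top0.png")[110:300,130:400]; cv2.imwrite("pics/top0z.png",cv2.convertScaleAbs(cv2.resize(a,None,fx=2.9,fy=2.9,interpolation=cv2.INTER_CUBIC),alpha=1.5))
a=cv2.imread("pics/scene0.png")[120:310,100:420]; cv2.imwrite("pics/scene0z.png",cv2.convertScaleAbs(cv2.resize(a,None,fx=2.5,fy=2.5,interpolation=cv2.INTER_CUBIC),alpha=1.5))
```

```text
(no output)
```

View pics/top0z.png

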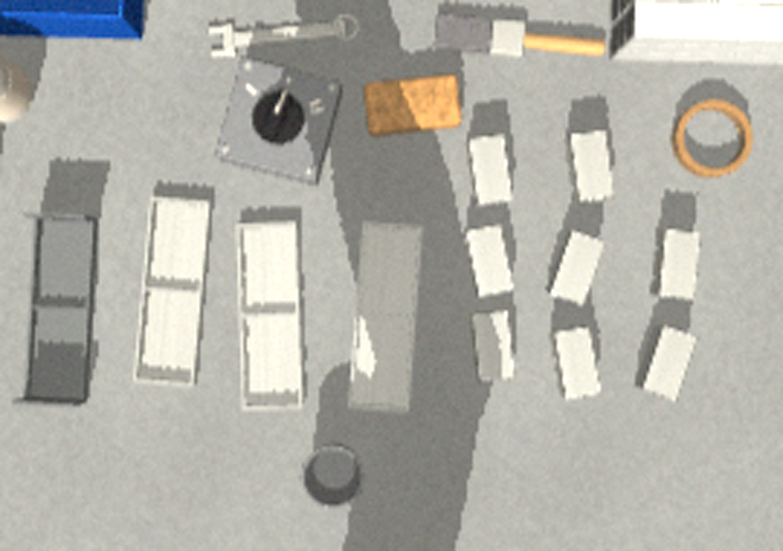

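View pics/scene0z.png

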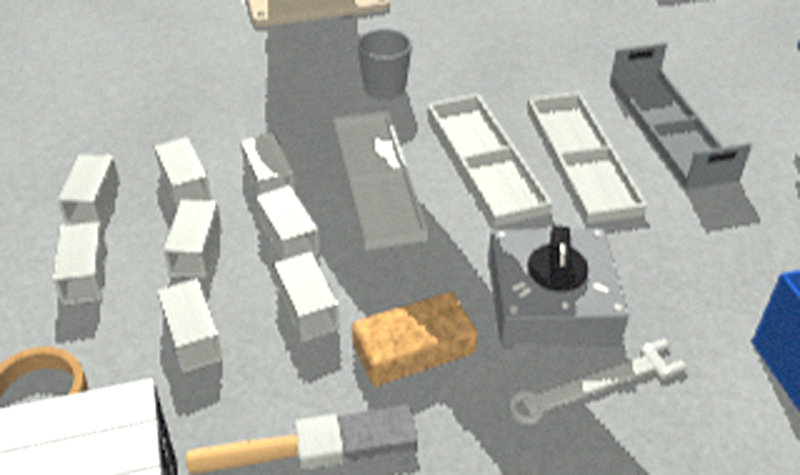

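```bash
cat > h.py <<'E'
from cell import ctrl
import cv2, numpy as np
from scipy.spatial.transform import Rotation as R
def ray(cam,uv,z):
    p=ctrl.camera_params(cam) if isinstance(cam,str) else cam
    T=p["cam_to_world"]; d=T[:3,:3]@np.array([(uv[0]-p["cx"])/p["fx"],(uv[1]-p["cy"])/p["fy"],1])
    o=T[:3,3]; return o+d*(z-o[2])/d[2]
def proj(cam,P):
    p=ctrl.camera_params(cam); T=p["cam_to_world"]; q=T[:3,:3].T@(np.array(P,float)-T[:3,3])
    return np.array([p["fx"]*q[0]/q[2]+p["cx"],p["fy"]*q[1]/q[2]+p["cy"]])
def rect_world(cam,c,z):
    b=cv2.boxPoints(cv2.minAreaRect(c)); w=np.array([ray(cam,q,z)[:2] for q in b])
    e1=w[1]-w[0]; e2=w[2]-w[1]
    L1,L2=np.linalg.norm(e1),np.linalg.norm(e2); e=e1 if L1>L2 else e2
    a=np.degrees(np.arctan2(e[1],e[0])); a=(a+90)%180-90
    return w.mean(0),max(L1,L2),min(L1,L2),a
def mask(im,lo=150):
    hsv=cv2.cvtColor(im,cv2.COLOR_RGB2HSV); return ((hsv[...,2]>lo)&(hsv[...,1]<50)).astype(np.uint8)
def blobs(im,lo,z,amin=120,amax=2500):
    cs,_=cv2.findContours(mask(im,lo),cv2.RETR_EXTERNAL,cv2.CHAIN_APPROX_NONE)
    for c in cs:
        if amin<cv2.contourArea(c)<amax:
            m=c.reshape(-1,2).mean(0); r=rect_world("top",c,z)
            print("px",m.round(),"xy",r[0].round(1),"L %.0f W %.0f a %.1f"%r[1:])
def goto(x,y,z=None,yaw=None):
    s=ctrl.read_state(); p=s["eef_pos"]; Rm=R.from_euler("xyz",s["tool_rot"]).as_matrix()
    t=np.array([x,y,p[2] if z is None else z])-p
    sh=Rm.T@t; yw=np.degrees(s["tool_rot"][2]); dy=0
    if yaw is not None: dy=-((yaw-yw+90)%180-90)
    print("t %.2f pos %s yaw %.1f w %.1f F %s -> shift %s turn %.1f"%(s["clock"],p.round(1),yw,s["width"],s["force"].round(1),sh.round(1),dy))
def shot(cam,name):
    im=ctrl.get_image(cam); cv2.imwrite("pics/"+name,im[:,:,::-1]); return im
def zoom(im,name,u0,u1,v0,v1,f):
    cv2.imwrite("pics/"+name,cv2.convertScaleAbs(cv2.resize(im[v0:v1,u0:u1,::-1],None,fx=f,fy=f,interpolation=cv2.INTER_CUBIC),alpha=1.4))
E
python3 - <<'E'
from h import *
im=cv2.imread("pics/top0.png")[:,:,::-1].copy()
for p in [(299,168),(301,233),(190,210),(263,200),(240,220),(150,200)]: print(p,im[p[1],p[0]])
print("z40");blobs(im,140,40)
print("z16");blobs(im,140,16,500)
E
```

```text
(299, 168) [160 159 149]
(301, 233) [116 115 108]
(190, 210) [155 153 144]
(263, 200) [119 117 110]
(240, 220) [133 132 126]
(150, 200) [103 104 101]
z40
px [360. 235.] xy [ 426.4 -333.5] L 77 W 38 a -17.6
px [329. 235.] xy [ 423.9 -229.4] L 77 W 39 a 10.5
px [190. 224.] xy [442.1 234.8] L 113 W 60 a -2.9
px [329. 202.] xy [ 532.7 -227.5] L 76 W 39 a -17.2
px [364. 201.] xy [ 540.9 -343.8] L 75 W 39 a -4.9
px [298. 200.] xy [ 538.8 -126.6] L 75 W 39 a 12.6
px [220. 221.] xy [466.9 124. ] L 212 W 69 a 4.0
px [191. 192.] xy [551.2 231.7] L 93 W 66 a -2.0
px [299. 168.] xy [ 642.  -125.4] L 77 W 39 a 9.4
px [334. 167.] xy [ 650.4 -241.8] L 78 W 39 a 9.1
px [123. 143.] xy [714.7 465.3] L 103 W 48 a 65.1
px [308.   4.] xy [1203.2 -140.2] L 267 W 35 a -88.5
px [235.   4.] xy [1201.9  105.9] L 89 W 25 a -88.5
z16
px [220. 221.] xy [466.3 126.3] L 217 W 70 a 4.0
px [308.   4.] xy [1216.9 -143.1] L 272 W 36 a -88.5
```

Run:
```python
from h import *
im=cv2.imread("pics/top0.png")[:,:,::-1].copy()
m=mask(im,140); s=np.zeros_like(m); s[165:250,174:206]=m[165:250,174:206]
c=cv2.findNonZero(s); n,l,st,_=cv2.connectedComponentsWithStats(s)
keep=np.isin(l,[i for i in range(1,n) if st[i,4]>100]).astype(np.uint8)
print("tray2",rect_world("top",cv2.convexHull(cv2.findNonZero(keep)),16))
zoom(im,"z1.png",130,210,165,260,6)
zoom(im,"z2.png",236,316,165,260,6)
goto(540,-127,200,90+12.6)
```

```text
tray2 (array([491.29902356, 236.42772004]), np.float64(217.5483447320264), np.float64(66.25357151112742), np.float64(-0.8260385643208394))
t 0.15 pos [273.  589.4 244.6] yaw 65.1 w 85.2 F [-0.1  0.3  0.3] -> shift [-537.7  543.4   45.4] turn -37.5
```

View pics/z1.png

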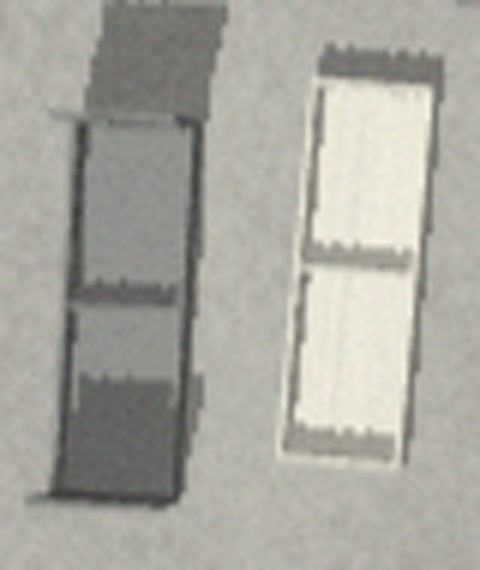

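View pics/z2.png

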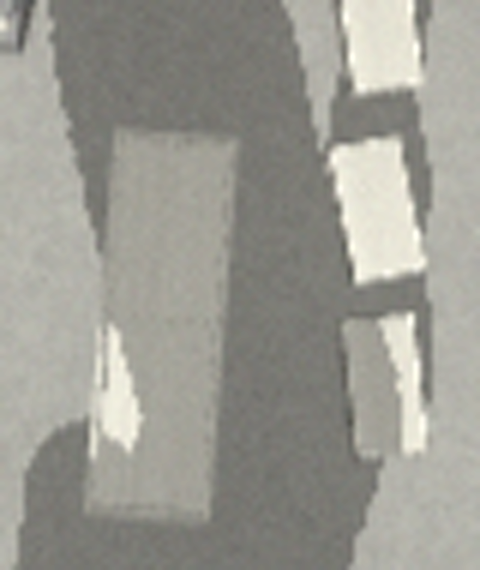

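Run:
```python
from h import *
def rc(off,pts,z):
    w=np.array([ray("top",(off[0]+a/6-.4,off[1]+b/6-.4),z)[:2] for a,b in pts])
    print(w.round(0).tolist(),"c",w.mean(0).round(1)); 
    l1=w[0]-w[3]; l2=w[1]-w[2]; print("len",np.linalg.norm(l1),np.linalg.norm(l2),"wid",np.linalg.norm(w[0]-w[1]),"ang",np.degrees(np.arctan2(l1[1],l1[0])),np.degrees(np.arctan2(l2[1],l2[0])))
rc((130,165),[(320,80),(437,80),(400,462),(280,458)],16)
rc((236,165),[(115,130),(240,142),(210,520),(85,512)],16)
rc((130,165),[(78,118),(202,122),(178,500),(57,497)],16)
```

```text
[[600.0, 265.0], [602.0, 198.0], [387.0, 211.0], [387.0, 278.0]] c [494.1 238.1]
len 213.73222020565953 215.79227940209395 wid 66.31872268322415 ang -3.693261439980283 -3.351912183864772
[[579.0, 20.0], [574.0, -51.0], [362.0, -40.0], [364.0, 30.0]] c [470.  -10.2]
len 214.90099410209592 212.54666040215716 wid 70.92147933002596 ang -2.76584027455395 -2.992799281571803
[[575.0, 401.0], [575.0, 331.0], [362.0, 335.0], [362.0, 403.0]] c [468.2 367.2]
len 213.21128195528962 212.6516070036903 wid 70.37061587589774 ang -0.47991585259676234 -1.120804848415368
```

Call:
send_rows:
  commands:
    - [85,-538,543,45,-37]
    - [85,-538,543,45,-37]
    - [85,-538,543,45,-37]
    - [85,-538,543,45,-37]
    - [85,-538,543,45,-37]

```text
clock: 0.65
eef_pos: [360.5, 353.9, 230.4]
tool_rot: [-3.141, 0.001, 1.787]
force: [1.4, 0.8, -0.2]
width: 85.2
```

```bash
python3 -c "
from h import *
goto(540,-127,200,102.6)"
```

```text
t 0.65 pos [360.5 353.9 230.4] yaw 102.4 w 85.2 F [ 1.4  0.8 -0.2] -> shift [-508.2   72.1   31. ] turn -0.2
```

Call:
send_rows:
  commands:
    - [75,-508,72,31,0]
    - [75,-508,72,31,0]
    - [75,-508,72,31,0]
    - [75,-508,72,31,0]
    - [75,-508,72,31,0]

```text
clock: 1.15
eef_pos: [447.6, 120.1, 215.8]
tool_rot: [-3.141, 0.001, 1.788]
force: [1.3, 1.0, 0.1]
width: 74.8
```

```bash
python3 -c "
from h import *
goto(540,-127,150,102.6)"
```

```text
t 1.15 pos [447.6 120.1 215.8] yaw 102.4 w 74.8 F [1.3 1.  0.1] -> shift [-261.1   37.2   66.1] turn -0.2
```

Call:
send_rows:
  commands:
    - [75,-261,37,66,0]
    - [75,-261,37,66,0]
    - [75,-261,37,66,0]
    - [75,-261,37,66,0]
    - [75,-261,37,66,0]

```text
clock: 1.65
eef_pos: [532.2, -107.4, 155.1]
tool_rot: [-3.141, 0.001, 1.787]
force: [1.0, -0.5, -0.1]
width: 75.1
```

```bash
python3 -c "
from h import *
shot('wrist','w1.png'); shot('top','t1.png')
goto(540,-127,29,102.6)"
```

```text
t 1.75 pos [ 532.2 -114.2  154.1] yaw 101.8 w 75.2 F [-0.7  0.7  0.2] -> shift [-13.4   5.3 125.1] turn -0.8
```

View pics/w1.png

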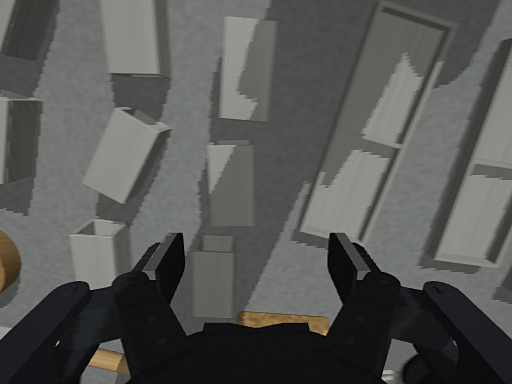

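View pics/t1.png

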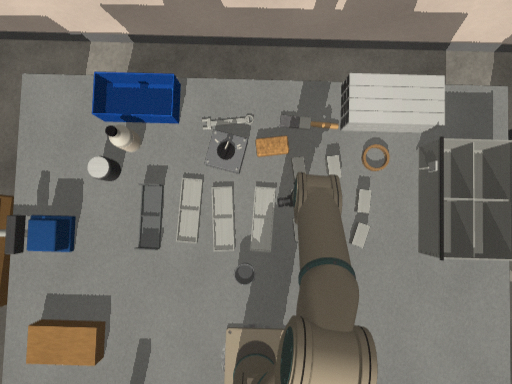

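Call:
send_rows:
  commands:
    - [75,-13,5,30,0]
    - [75,-13,5,70,0]
    - [75,-13,5,100,-1]
    - [75,-13,5,125,-1]
    - [75,-13,5,125,-1]

```text
clock: 2.25
eef_pos: [537.0, -125.7, 26.1]
tool_rot: [-3.133, 0.003, 1.794]
force: [-0.0, 0.4, -0.3]
width: 75.1
```

```bash
python3 -c "
from h import *
goto(540,-127,29,102.6)
im=cv2.imread('pics/t1.png')[:,:,::-1].copy()
zoom(im,'z3.png',236,296,165,260,6)
shot('wrist','w2.png')"
```

```text
t 2.25 pos [ 537.  -125.7   26.1] yaw 102.8 w 75.1 F [-0.   0.4 -0.3] -> shift [-1.9  2.7 -2.9] turn 0.2
```

View pics/z3.png

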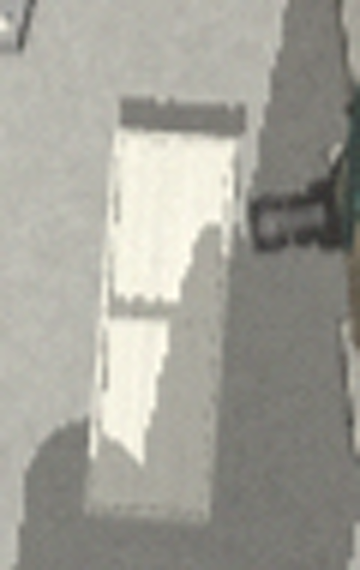

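View pics/w2.png

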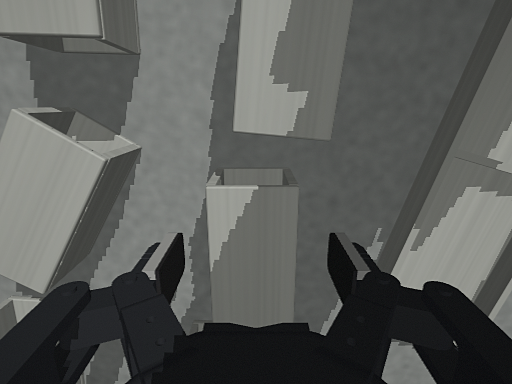

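Call:
send_rows:
  commands:
    - [30,0,0,-3,0]
    - [30,0,0,-3,0]
    - [30,0,0,-3,0]
    - [30,0,0,-3,0]
    - [30,0,0,-3,0]

```text
clock: 2.8
eef_pos: [539.6, -126.1, 33.0]
tool_rot: [-3.139, 0.005, 1.794]
force: [-0.8, 0.5, 5.5]
width: 39.0
```

```bash
python3 -c "
from h import *
goto(540,-127,29,102.6)"
```

```text
t 2.80 pos [ 539.6 -126.1   33. ] yaw 102.8 w 39.0 F [-0.8  0.5  5.5] -> shift [-0.9  0.2  4. ] turn 0.2
```

Call:
send_rows:
  commands:
    - [30,0,0,-25,0]
    - [30,0,0,-50,0]
    - [30,0,0,-65,0]
    - [30,0,0,-65,0]

```text
clock: 3.2
eef_pos: [541.6, -126.1, 100.9]
tool_rot: [3.139, 0.008, 1.794]
force: [0.9, -0.5, -2.2]
width: 38.8
```

```bash
python3 -c "
from h import *
goto(522.9,-12.9,95,87.1)"
```

```text
t 3.20 pos [ 541.6 -126.1  100.9] yaw 102.8 w 38.8 F [ 0.9 -0.5 -2.2] -> shift [114.6   6.8   5. ] turn 15.7
```

Call:
send_rows:
  commands:
    - [30,35,2,0,5]
    - [30,75,4,2,11]
    - [30,105,6,4,16]
    - [30,115,7,5,16]
    - [30,115,7,5,16]

```text
clock: 3.7
eef_pos: [522.4, -10.4, 94.5]
tool_rot: [3.138, 0.006, 1.519]
force: [-0.5, 0.0, -1.7]
width: 38.5
```

```bash
python3 -c "
from h import *
shot('wrist','w3.png')
goto(522.9,-12.9,38,87.1)"
```

```text
t 3.75 pos [522.9 -12.5  94.7] yaw 86.9 w 38.9 F [ 0.4 -0.4 -1.7] -> shift [ 0.  -0.2 56.7] turn -0.2
```

View pics/w3.png

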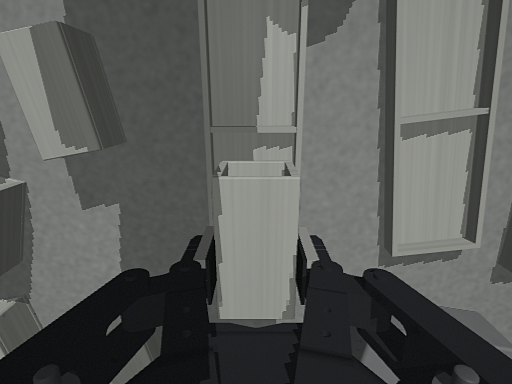

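Call:
send_rows:
  commands:
    - [30,0,0,25,0]
    - [30,0,0,45,0]
    - [30,0,0,54,0]
    - [30,0,0,57,0]
    - [30,0,0,57,0]

```text
clock: 4.25
eef_pos: [523.1, -14.3, 37.8]
tool_rot: [3.137, 0.008, 1.515]
force: [0.2, -0.4, -1.7]
width: 38.8
```

Call:
send_rows:
  commands:
    - [65,0,0,0,0]
    - [65,0,0,0,0]
    - [65,0,0,0,0]

```text
clock: 4.55
eef_pos: [523.8, -14.4, 38.5]
tool_rot: [3.136, 0.008, 1.515]
force: [0.1, 1.0, -0.5]
width: 65.1
```

```bash
python3 -c "
from h import *
goto(533,-227,38,90-17)"
```

```text
t 4.55 pos [523.8 -14.4  38.5] yaw 86.8 w 65.1 F [ 0.1  1.  -0.5] -> shift [-211.7   21.1    2.2] turn 13.8
```

Lift straight up and look.

Call:
send_rows:
  commands:
    - [70,0,0,-30,0]
    - [75,0,0,-70,0]
    - [75,0,0,-90,0]
    - [75,0,0,-90,0]

```text
clock: 4.95
eef_pos: [525.6, -13.6, 131.6]
tool_rot: [3.129, 0.007, 1.515]
force: [0.4, 0.9, 0.6]
width: 75.2
```

```bash
python3 -c "
from h import *
shot('wrist','w4.png'); im=shot('top','t4.png')
blobs(im,138,40)
goto(533,-227,100,90-17)"
```

```text
px [361. 235.] xy [ 426.4 -333.5] L 77 W 38 a -17.6
px [329. 235.] xy [ 423.4 -229.2] L 78 W 39 a 11.4
px [329. 202.] xy [ 531.2 -227. ] L 79 W 39 a -17.2
px [364. 201.] xy [ 540.6 -343.8] L 75 W 39 a -5.2
px [221. 226.] xy [466.8 124.2] L 213 W 70 a 3.8
px [188. 210.] xy [491.4 237.2] L 214 W 70 a -2.8
px [ 97. 167.] xy [628.3 547.1] L 71 W 70 a 3.0
px [334. 166.] xy [ 650.4 -241.9] L 77 W 39 a 8.5
px [123. 142.] xy [716.1 464.7] L 103 W 51 a 65.1
px [334.   4.] xy [1205.7 -234.2] L 79 W 35 a -88.5
px [259.   4.] xy [1202.2   28.9] L 250 W 28 a -88.5
t 5.05 pos [523.5 -13.6 128.8] yaw 86.8 w 75.0 F [ 0.1  0.2 -0.6] -> shift [-212.3   21.2   30.6] turn 13.8
```

View pics/w4.png

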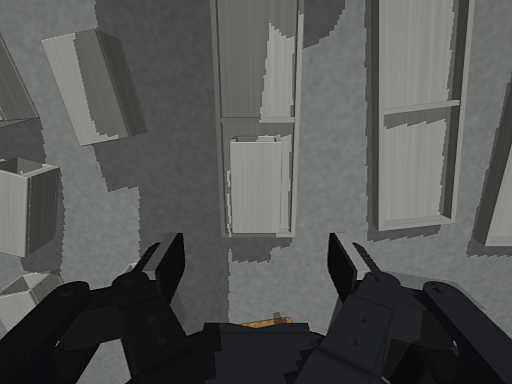

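View pics/t4.png

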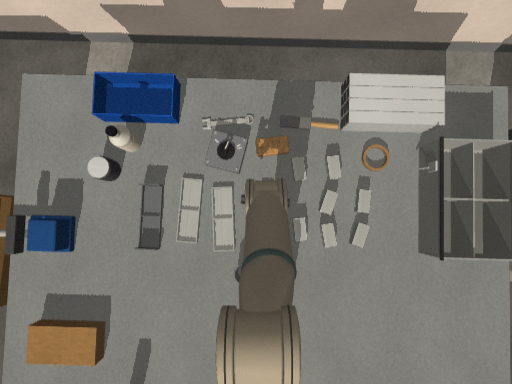

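Call:
send_rows:
  commands:
    - [75,-212,21,10,14]
    - [75,-212,21,10,14]
    - [75,-212,21,10,14]
    - [75,-212,21,30,14]
    - [75,-212,21,30,14]

```text
clock: 5.55
eef_pos: [530.3, -233.0, 98.0]
tool_rot: [3.136, 0.009, 1.264]
force: [-0.3, 0.1, 0.3]
width: 75.4
```

```bash
python3 -c "
from h import *
im=cv2.imread('pics/t4.png')[:,:,::-1].copy()
blobs(im,138,16,700)
goto(531.5,-227,31,90-17.2)"
```

```text
px [221. 226.] xy [466.2 126.6] L 217 W 71 a 3.8
px [188. 210.] xy [491.3 241.7] L 218 W 71 a -2.8
t 5.55 pos [ 530.3 -233.    98. ] yaw 72.4 w 75.4 F [-0.3  0.1  0.3] -> shift [ 6.7 -1.1 67. ] turn -0.4
```

Call:
send_rows:
  commands:
    - [75,5,-1,25,0]
    - [75,5,-1,50,0]
    - [75,5,-1,62,0]
    - [75,5,-1,67,0]
    - [75,5,-1,67,0]

```text
clock: 6.05
eef_pos: [530.7, -228.0, 30.3]
tool_rot: [3.137, 0.009, 1.264]
force: [0.3, 0.1, -0.2]
width: 74.9
```

```bash
python3 -c "
from h import *
goto(531.5,-227,31,90-17.2)
shot('wrist','w5.png')"
```

```text
t 6.05 pos [ 530.7 -228.    30.3] yaw 72.4 w 74.9 F [ 0.3  0.1 -0.2] -> shift [ 1.2  0.4 -0.7] turn -0.4
```

View pics/w5.png

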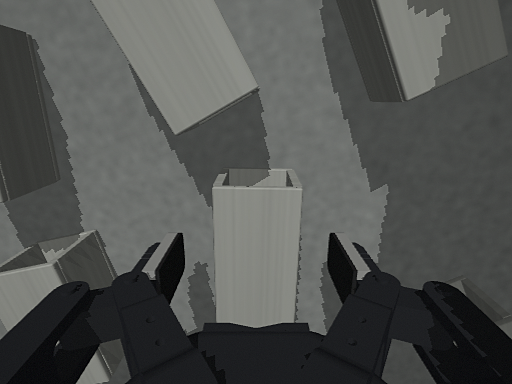

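Tube is centred (px ~257) between the fingers. Close and lift.

Call:
send_rows:
  commands:
    - [30,0,0,0,0]
    - [30,0,0,0,0]
    - [30,0,0,0,0]
    - [30,0,0,0,0]
    - [30,0,0,0,0]

```text
clock: 6.6
eef_pos: [532.2, -228.5, 32.4]
tool_rot: [3.134, 0.009, 1.264]
force: [0.3, 1.2, 5.2]
width: 38.5
```

Call:
send_rows:
  commands:
    - [30,0,0,-25,0]
    - [30,0,0,-50,0]
    - [30,0,0,-75,0]
    - [30,0,0,-75,0]

```text
clock: 7.0
eef_pos: [533.9, -228.5, 110.6]
tool_rot: [3.127, 0.01, 1.264]
force: [-0.3, -0.0, -1.6]
width: 38.8
```

```bash
python3 -c "
from h import *
goto(519.2,130.5,100,93.9)"
```

```text
t 7.00 pos [ 533.9 -228.5  110.6] yaw 72.4 w 38.8 F [-0.3 -0.  -1.6] -> shift [ 337.9 -122.5    5.6] turn -21.5
```

Call:
send_rows:
  commands:
    - [30,38,-14,0,-5]
    - [30,80,-29,0,-10]
    - [30,120,-44,2,-16]
    - [30,160,-58,4,-21]
    - [30,200,-73,6,-21]

```text
clock: 7.5
eef_pos: [523.9, -14.4, 100.8]
tool_rot: [3.133, 0.014, 1.632]
force: [0.7, -0.1, -2.0]
width: 39.5
```

```bash
python3 -c "
from h import *
goto(519.2,130.5,100,93.9)"
```

```text
t 7.50 pos [523.9 -14.4 100.8] yaw 93.5 w 39.5 F [ 0.7 -0.1 -2. ] -> shift [144.9   4.2  -1.2] turn -0.4
```

Call:
send_rows:
  commands:
    - [30,40,1,0,0]
    - [30,80,2,0,0]
    - [30,120,4,0,0]
    - [30,145,4,0,0]
    - [30,145,4,0,0]

```text
clock: 8.0
eef_pos: [517.8, 136.3, 97.9]
tool_rot: [3.133, 0.011, 1.64]
force: [-0.8, 0.3, -1.9]
width: 38.4
```

```bash
python3 -c "
from h import *
shot('wrist','w6.png')
goto(519.2,130.5,37,93.9)"
```

```text
t 8.05 pos [518.  133.   97.9] yaw 93.8 w 38.9 F [-0.5 -0.7 -2.3] -> shift [-1.8  0.6 61. ] turn -0.1
```

View pics/w6.png

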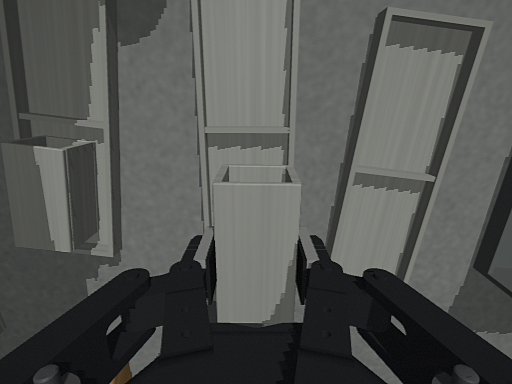

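Call:
send_rows:
  commands:
    - [30,-2,0,25,0]
    - [30,-2,0,45,0]
    - [30,-2,0,57,0]
    - [30,-2,0,61,0]
    - [30,-2,0,61,0]

```text
clock: 8.55
eef_pos: [518.4, 129.0, 37.0]
tool_rot: [3.135, 0.014, 1.635]
force: [-0.0, 0.3, -2.4]
width: 38.8
```

Call:
send_rows:
  commands:
    - [65,0,0,0,0]
    - [65,0,0,0,0]
    - [65,0,0,0,0]

```text
clock: 8.85
eef_pos: [518.9, 128.9, 37.4]
tool_rot: [3.134, 0.014, 1.635]
force: [0.3, 0.1, 0.9]
width: 65.0
```

Call:
send_rows:
  commands:
    - [70,0,0,-30,0]
    - [75,0,0,-70,0]
    - [75,0,0,-90,0]
    - [75,0,0,-90,0]

```text
clock: 9.25
eef_pos: [520.3, 130.7, 130.5]
tool_rot: [3.127, 0.012, 1.635]
force: [0.6, -0.1, 0.4]
width: 75.1
```

```bash
python3 -c "
from h import *
shot('wrist','w7.png'); im=shot('top','t7.png')
blobs(im,138,40)
goto(540.6,-343.8,110,90-5.2)"
```

```text
px [360. 235.] xy [ 426.4 -333.5] L 79 W 38 a -17.6
px [329. 236.] xy [ 423.5 -230.8] L 79 W 43 a 11.1
px [229. 232.] xy [435.2 107.1] L 148 W 40 a 1.9
px [365. 202.] xy [ 537.7 -347. ] L 83 W 46 a 0.7
px [256. 213.] xy [486.6   5.9] L 182 W 40 a -2.7
px [301. 169.] xy [ 638.1 -136.1] L 84 W 27 a 1.3
px [ 97. 167.] xy [628.3 547.1] L 71 W 70 a 3.0
px [334. 167.] xy [ 649.3 -243.4] L 80 W 43 a 9.1
px [474. 151.] xy [ 676.  -717.5] L 223 W 166 a -89.3
px [123. 143.] xy [708.9 467.2] L 93 W 61 a 35.9
px [104.  58.] xy [1001.4  547.7] L 135 W 94 a -77.5
px [327.   4.] xy [1205.1 -210.3] L 126 W 35 a -88.5
px [242.   3.] xy [1200.7   85.3] L 137 W 28 a -88.5
t 9.35 pos [518.2 130.1 127.6] yaw 93.7 w 74.9 F [-0.2 -0.1  0.2] -> shift [-474.1   -8.3   23.9] turn 8.9
```

View pics/w7.png

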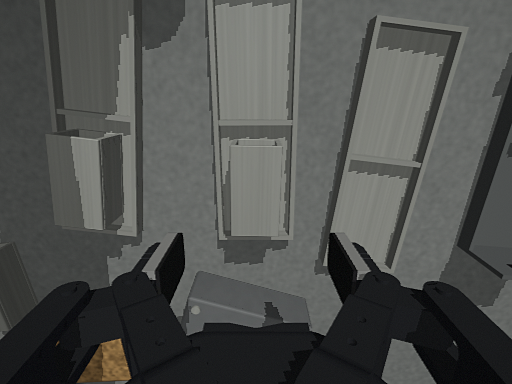

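View pics/t7.png

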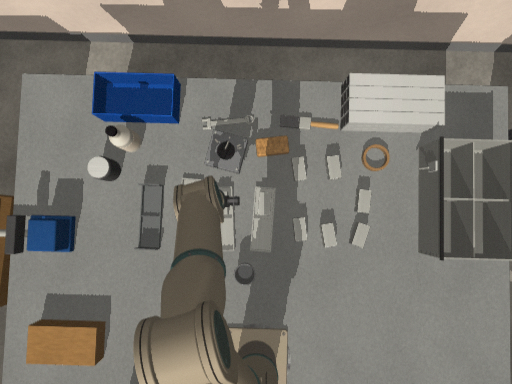

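```bash
python3 -c "
from h import *
im=cv2.imread('pics/t7.png')[:,:,::-1].copy()
for l in (146,152): print(l);blobs(im,l,40,120,500)"
```

```text
146
px [361. 235.] xy [ 426.4 -333.5] L 77 W 38 a -17.6
px [329. 235.] xy [ 423.9 -229.4] L 77 W 39 a 10.5
px [229. 230.] xy [436.8 107.1] L 145 W 40 a 1.9
px [364. 201.] xy [ 540.6 -343.7] L 75 W 39 a -4.4
px [256. 214.] xy [487.1   7.1] L 177 W 35 a -2.7
px [301. 169.] xy [ 641.5 -136. ] L 77 W 27 a 1.3
px [ 97. 167.] xy [628.3 547.1] L 71 W 70 a 3.0
px [334. 167.] xy [ 649.3 -242. ] L 80 W 39 a 9.1
px [123. 143.] xy [714.7 465.3] L 103 W 48 a 65.1
px [327.   4.] xy [1205.1 -210.3] L 126 W 35 a -88.5
px [242.   3.] xy [1200.7   85.3] L 137 W 28 a -88.5
152
px [361. 235.] xy [ 427.4 -333.9] L 75 W 38 a -17.6
px [329. 235.] xy [ 424.2 -229.4] L 76 W 39 a 10.5
px [229. 228.] xy [436.2 107.9] L 145 W 39 a 4.0
px [364. 201.] xy [ 540.9 -343.7] L 75 W 39 a -4.9
px [258. 201.] xy [530.6   7.4] L 90 W 33 a 1.6
px [301. 169.] xy [ 641.5 -136. ] L 77 W 27 a 1.3
px [ 97. 167.] xy [627.3 547.4] L 71 W 70 a 73.3
px [334. 167.] xy [ 649.7 -241.9] L 79 W 39 a 9.1
px [123. 143.] xy [715.5 466.8] L 100 W 47 a 67.2
px [327.   4.] xy [1205.1 -210.3] L 126 W 35 a -88.5
px [242.   3.] xy [1200.7   85.3] L 137 W 28 a -88.5
```

Call:
send_rows:
  commands:
    - [75,-474,-8,10,9]
    - [75,-474,-8,10,9]
    - [75,-474,-8,10,9]
    - [75,-474,-8,10,9]
    - [75,-474,-8,10,9]

```text
clock: 9.85
eef_pos: [528.9, -121.3, 123.9]
tool_rot: [3.134, 0.012, 1.478]
force: [1.1, 0.1, 0.6]
width: 75.1
```

```bash
python3 -c "
from h import *
goto(540.6,-343.8,100,90-5.2)"
```

```text
t 9.85 pos [ 528.9 -121.3  123.9] yaw 84.7 w 75.1 F [1.1 0.1 0.6] -> shift [-220.2   32.    26.7] turn -0.1
```

Call:
send_rows:
  commands:
    - [75,-60,9,5,0]
    - [75,-130,20,10,0]
    - [75,-190,28,20,0]
    - [75,-220,32,27,0]
    - [75,-220,32,27,0]

```text
clock: 10.35
eef_pos: [538.0, -349.2, 97.1]
tool_rot: [3.137, 0.013, 1.473]
force: [-0.3, 0.3, -0.3]
width: 74.9
```

```bash
python3 -c "
from h import *
goto(540.6,-343.8,31,90-5.)"
```

```text
t 10.35 pos [ 538.  -349.2   97.1] yaw 84.4 w 74.9 F [-0.3  0.3 -0.3] -> shift [ 6.5  1.8 66.1] turn -0.6
```

Call:
send_rows:
  commands:
    - [75,4,1,25,-1]
    - [75,4,1,50,-1]
    - [75,4,1,62,-1]
    - [75,4,1,66,-1]
    - [75,4,1,66,-1]

```text
clock: 10.85
eef_pos: [539.4, -345.7, 30.4]
tool_rot: [3.138, 0.013, 1.491]
force: [0.6, 0.2, 0.2]
width: 75.2
```

```bash
python3 -c "
from h import *
goto(540.6,-343.8,31,90-5)
shot('wrist','w8.png')"
```

```text
t 10.85 pos [ 539.4 -345.7   30.4] yaw 85.4 w 75.2 F [0.6 0.2 0.2] -> shift [ 2.   1.1 -0.6] turn 0.4
```

View pics/w8.png

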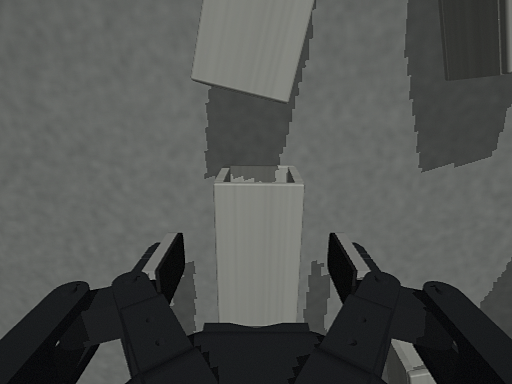

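Centred. Close and lift.

Call:
send_rows:
  commands:
    - [30,0,0,0,0]
    - [30,0,0,0,0]
    - [30,0,0,0,0]
    - [30,0,0,0,0]
    - [30,0,0,0,0]

```text
clock: 11.4
eef_pos: [540.9, -346.4, 32.7]
tool_rot: [3.135, 0.014, 1.491]
force: [0.4, -0.2, 6.9]
width: 38.9
```

Call:
send_rows:
  commands:
    - [30,0,0,-25,0]
    - [30,0,0,-50,0]
    - [30,0,0,-75,0]
    - [30,0,0,-75,0]

```text
clock: 11.8
eef_pos: [542.5, -346.5, 111.1]
tool_rot: [3.129, 0.017, 1.491]
force: [-0.3, -0.2, -2.2]
width: 39.1
```

```bash
python3 -c "
from h import *
goto(544.2,237.8,105,87)"
```

```text
t 11.80 pos [ 542.5 -346.5  111.1] yaw 85.4 w 39.1 F [-0.3 -0.2 -2.2] -> shift [582.6 -44.9  -4.5] turn -1.6
```

Call:
send_rows:
  commands:
    - [30,38,-3,0,0]
    - [30,80,-6,0,-1]
    - [30,125,-9,0,-2]
    - [30,170,-13,0,-2]
    - [30,215,-17,0,-2]

```text
clock: 12.3
eef_pos: [541.7, -129.1, 106.1]
tool_rot: [3.131, 0.017, 1.525]
force: [0.6, 0.3, -2.3]
width: 39.0
```

```bash
python3 -c "
from h import *
goto(544.2,237.8,108,87)"
```

```text
t 12.30 pos [ 541.7 -129.1  106.1] yaw 87.4 w 39.0 F [ 0.6  0.3 -2.3] -> shift [366.5 -14.   -8.4] turn 0.4
```

Call:
send_rows:
  commands:
    - [30,45,-2,-2,0]
    - [30,90,-4,-4,0]
    - [30,135,-5,-5,0]
    - [30,180,-7,-5,0]
    - [30,225,-9,-5,0]

```text
clock: 12.8
eef_pos: [542.0, 97.8, 106.0]
tool_rot: [3.132, 0.018, 1.526]
force: [-0.2, 0.5, -2.2]
width: 38.6
```

```bash
python3 -c "
from h import *
goto(544.2,237.8,105,87)"
```

```text
t 12.80 pos [542.   97.8 106. ] yaw 87.4 w 38.6 F [-0.2  0.5 -2.2] -> shift [140.   -4.1  -1.5] turn 0.4
```

Call:
send_rows:
  commands:
    - [30,40,-1,0,0]
    - [30,80,-2,0,0]
    - [30,120,-4,0,0]
    - [30,139,-4,0,0]
    - [30,139,-4,0,0]

```text
clock: 13.3
eef_pos: [542.8, 241.8, 102.2]
tool_rot: [3.134, 0.016, 1.532]
force: [-0.9, -0.1, -2.7]
width: 38.6
```

```bash
python3 -c "
from h import *
shot('wrist','w9.png')
goto(544.2,237.8,37,87)"
```

```text
t 13.35 pos [543.1 238.4 102.2] yaw 87.6 w 38.7 F [ 0.6 -0.1 -2.4] -> shift [ 0.6  0.6 65.2] turn 0.6
```

View pics/w9.png

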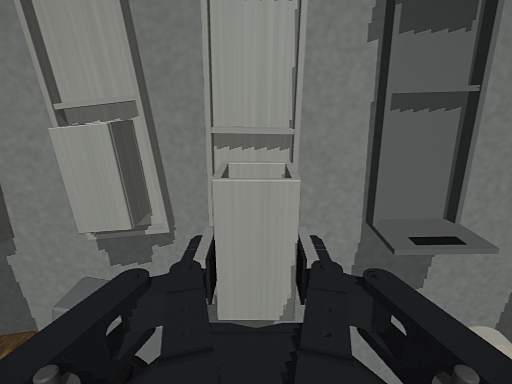

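Call:
send_rows:
  commands:
    - [30,0,0,25,0]
    - [30,0,0,48,0]
    - [30,0,0,60,0]
    - [30,0,0,65,0]
    - [30,0,0,65,0]

```text
clock: 13.85
eef_pos: [543.6, 235.7, 37.5]
tool_rot: [3.135, 0.019, 1.527]
force: [0.3, 0.0, -2.5]
width: 38.4
```

Call:
send_rows:
  commands:
    - [65,0,0,0,0]
    - [65,0,0,0,0]
    - [65,0,0,0,0]

```text
clock: 14.15
eef_pos: [544.1, 235.7, 38.0]
tool_rot: [3.133, 0.019, 1.527]
force: [0.7, 0.2, 0.3]
width: 65.0
```

Call:
send_rows:
  commands:
    - [70,0,0,-30,0]
    - [75,0,0,-70,0]
    - [75,0,0,-90,0]
    - [75,0,0,-90,0]

```text
clock: 14.55
eef_pos: [545.8, 238.5, 131.5]
tool_rot: [3.127, 0.016, 1.527]
force: [0.0, -0.4, -0.3]
width: 75.3
```

```bash
python3 -c "
from h import *
shot('wrist','w10.png'); im=shot('top','t10.png')
blobs(im,148,40,120,700)
goto(642,-126,110,99.4)"
```

```text
px [361. 235.] xy [ 426.4 -333.5] L 77 W 38 a -17.6
px [329. 235.] xy [ 423.9 -229.4] L 77 W 39 a 10.5
px [190. 223.] xy [447.3 234.4] L 103 W 59 a -3.2
px [255. 213.] xy [487.    9.9] L 176 W 30 a -2.7
px [224. 219.] xy [466.8 124. ] L 208 W 69 a 4.0
px [218. 199.] xy [526.7 138.5] L 90 W 50 a 2.0
px [299. 169.] xy [ 640.8 -125.2] L 80 W 39 a 10.2
px [ 97. 167.] xy [628.3 547.1] L 71 W 70 a 3.0
px [334. 167.] xy [ 649.3 -242. ] L 80 W 39 a 9.1
px [123. 143.] xy [714.7 465.3] L 103 W 48 a 65.1
px [321.   4.] xy [1204.5 -188.1] L 171 W 35 a -88.5
px [265.   4.] xy [1202.9    3.2] L 82 W 28 a -88.5
t 14.65 pos [543.5 237.6 128.3] yaw 87.5 w 75.3 F [-0.4 -0.6 -0.9] -> shift [-358.5  114.    26. ] turn -11.9
```

View pics/w10.png

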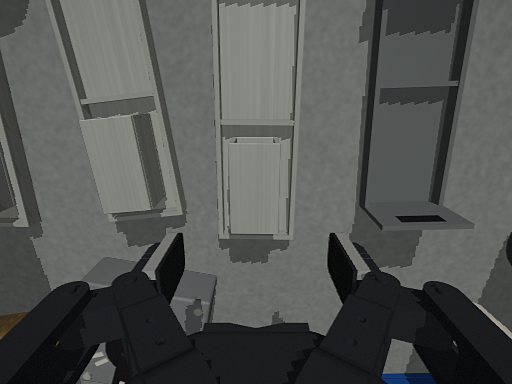

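View pics/t10.png

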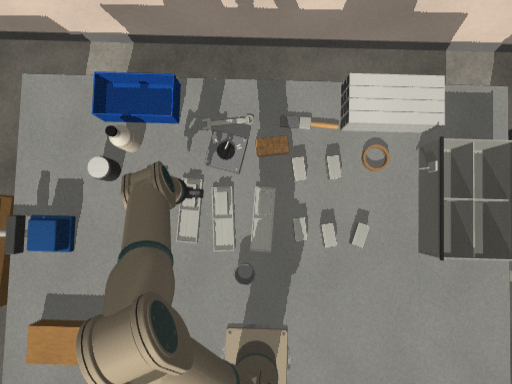

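Call:
send_rows:
  commands:
    - [75,-358,114,5,-12]
    - [75,-358,114,5,-12]
    - [75,-358,114,5,-12]
    - [75,-358,114,10,-12]
    - [75,-358,114,10,-12]

```text
clock: 15.15
eef_pos: [608.2, -5.8, 126.1]
tool_rot: [3.139, 0.019, 1.737]
force: [1.7, 0.6, 1.0]
width: 75.2
```

```bash
python3 -c "
from h import *
goto(641.2,-125.3,100,99.8)"
```

```text
t 15.15 pos [608.2  -5.8 126.1] yaw 99.5 w 75.2 F [1.7 0.6 1. ] -> shift [-122.8   12.7   28.5] turn -0.3
```

Call:
send_rows:
  commands:
    - [75,-60,6,5,0]
    - [75,-100,11,10,0]
    - [75,-123,13,20,0]
    - [75,-123,13,28,0]
    - [75,-123,13,28,0]

```text
clock: 15.65
eef_pos: [639.4, -125.4, 97.6]
tool_rot: [-3.139, 0.017, 1.736]
force: [0.6, 1.6, -0.3]
width: 74.9
```

```bash
python3 -c "
from h import *
goto(641.2,-125.3,31,99.8)"
```

```text
t 15.65 pos [ 639.4 -125.4   97.6] yaw 99.4 w 74.9 F [ 0.6  1.6 -0.3] -> shift [ 0.9  2.  66.6] turn -0.4
```

Call:
send_rows:
  commands:
    - [75,0,1,25,0]
    - [75,0,1,50,0]
    - [75,0,1,62,0]
    - [75,0,1,66,0]
    - [75,0,1,66,0]

```text
clock: 16.15
eef_pos: [640.4, -125.2, 31.5]
tool_rot: [-3.138, 0.016, 1.737]
force: [0.5, 0.2, -0.1]
width: 74.8
```

```bash
python3 -c "
from h import *
goto(641.2,-125.3,31,99.8)
shot('wrist','w11.png')"
```

```text
t 16.15 pos [ 640.4 -125.2   31.5] yaw 99.5 w 74.8 F [ 0.5  0.2 -0.1] -> shift [-0.2  0.8  0.5] turn -0.3
```

View pics/w11.png

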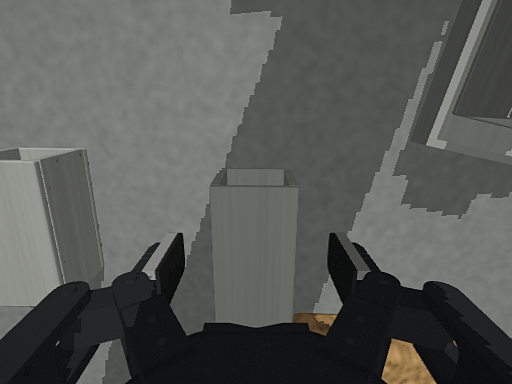

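Call:
send_rows:
  commands:
    - [30,0,0,0,0]
    - [30,0,0,0,0]
    - [30,0,0,0,0]
    - [30,0,0,0,0]
    - [30,0,0,0,0]

```text
clock: 16.7
eef_pos: [641.9, -125.8, 33.6]
tool_rot: [3.141, 0.018, 1.736]
force: [-0.0, 0.2, 6.6]
width: 38.8
```

Call:
send_rows:
  commands:
    - [30,0,0,-25,0]
    - [30,0,0,-50,0]
    - [30,0,0,-75,0]
    - [30,0,0,-75,0]

```text
clock: 17.1
eef_pos: [643.9, -124.9, 112.0]
tool_rot: [3.135, 0.02, 1.736]
force: [0.8, 0.3, -2.3]
width: 38.7
```

```bash
python3 -c "
from h import *
goto(417.1,-7.5,105,87.1)"
```

```text
t 17.10 pos [ 643.9 -124.9  112. ] yaw 99.5 w 38.7 F [ 0.8  0.3 -2.3] -> shift [ 153.2 -204.5    2.7] turn 12.4
```

Call:
send_rows:
  commands:
    - [30,20,-28,0,4]
    - [30,45,-60,0,8]
    - [30,72,-96,0,12]
    - [30,99,-132,0,12]
    - [30,126,-168,0,12]

```text
clock: 17.6
eef_pos: [455.2, -27.7, 107.8]
tool_rot: [3.132, 0.018, 1.526]
force: [0.8, 0.8, -2.6]
width: 38.8
```

```bash
python3 -c "
from h import *
goto(417.1,-7.5,105,87.1)"
```

```text
t 17.60 pos [455.2 -27.7 107.8] yaw 87.5 w 38.8 F [ 0.8  0.8 -2.6] -> shift [ 18.5 -39.    2.1] turn 0.4
```

Call:
send_rows:
  commands:
    - [30,10,-25,0,0]
    - [30,18,-39,0,0]
    - [30,18,-39,2,0]
    - [30,18,-39,2,0]

```text
clock: 18.0
eef_pos: [417.7, -8.1, 104.6]
tool_rot: [3.132, 0.018, 1.527]
force: [-0.1, -0.0, -3.1]
width: 38.7
```

```bash
python3 -c "
from h import *
shot('wrist','w12.png')
goto(417.1,-7.5,37.5,87.1)"
```

```text
t 18.05 pos [418.3  -8.4 104.7] yaw 87.4 w 38.5 F [ 0.1  0.2 -1.8] -> shift [ 2.1 -2.  67.2] turn 0.3
```

View pics/w12.png

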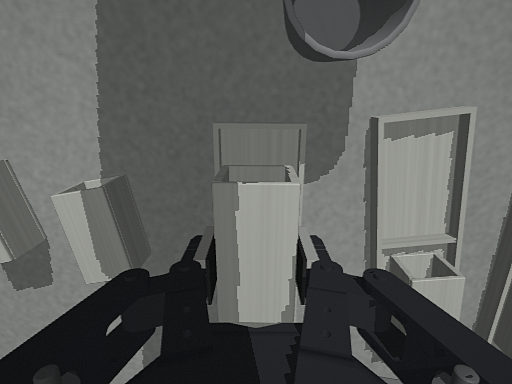

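Call:
send_rows:
  commands:
    - [30,2,-2,25,0]
    - [30,2,-2,48,0]
    - [30,2,-2,62,0]
    - [30,2,-2,67,0]
    - [30,2,-2,67,0]

```text
clock: 18.55
eef_pos: [418.4, -8.9, 37.7]
tool_rot: [3.13, 0.019, 1.523]
force: [2.3, -1.3, 6.1]
width: 38.6
```

Call:
send_rows:
  commands:
    - [65,0,0,0,0]
    - [65,0,0,0,0]
    - [65,0,0,0,0]

```text
clock: 18.85
eef_pos: [419.2, -9.3, 38.0]
tool_rot: [3.129, 0.019, 1.522]
force: [0.3, 0.2, -0.2]
width: 65.2
```

Call:
send_rows:
  commands:
    - [70,0,0,-30,0]
    - [75,0,0,-70,0]
    - [75,0,0,-90,0]
    - [75,0,0,-90,0]

```text
clock: 19.25
eef_pos: [420.0, -7.1, 130.5]
tool_rot: [3.124, 0.018, 1.521]
force: [0.4, -0.8, -1.0]
width: 74.6
```

```bash
python3 -c "
from h import *
shot('wrist','w13.png'); im=shot('top','t13.png')
blobs(im,148,40,120,700)
goto(649.5,-242,110,99.1)"
```

```text
px [361. 235.] xy [ 426.5 -333. ] L 77 W 37 a -17.6
px [329. 235.] xy [ 424.2 -229.4] L 76 W 39 a 10.5
px [189. 224.] xy [445.3 234.6] L 99 W 58 a -2.9
px [226. 225.] xy [450.2 118.6] L 149 W 59 a 4.3
px [259. 207.] xy [511.2  -4.4] L 113 W 56 a -2.7
px [220. 201.] xy [526.9 133.5] L 90 W 40 a 2.1
px [188. 192.] xy [552.  239.3] L 93 W 43 a 2.2
px [ 97. 167.] xy [627.3 547.4] L 71 W 70 a 73.3
px [334. 167.] xy [ 649.7 -241.9] L 79 W 39 a 9.1
px [122. 143.] xy [715.5 466.8] L 100 W 47 a 67.2
px [258.   3.] xy [1202.4   23.8] L 260 W 28 a -88.5
t 19.35 pos [418.5  -7.8 128.3] yaw 87.2 w 75.2 F [ 0.4 -0.4 -0.2] -> shift [-222.1  242.    25.9] turn -11.9
```

View pics/w13.png

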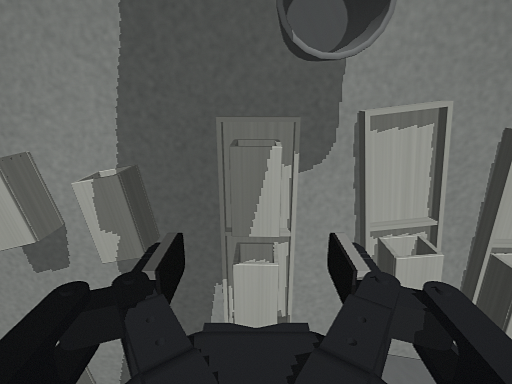

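View pics/t13.png

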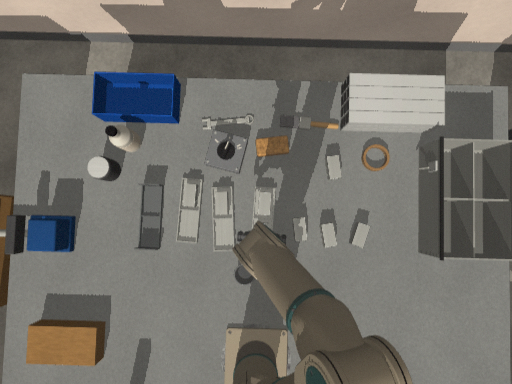

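Call:
send_rows:
  commands:
    - [75,-222,242,0,-12]
    - [75,-222,242,0,-12]
    - [75,-222,242,5,-12]
    - [75,-222,242,10,-12]
    - [75,-222,242,10,-12]

```text
clock: 19.85
eef_pos: [591.1, -183.7, 126.0]
tool_rot: [3.135, 0.021, 1.731]
force: [1.2, 0.8, -0.3]
width: 75.0
```

```bash
python3 -c "
from h import *
goto(649.6,-242,100,99.1)"
```

```text
t 19.85 pos [ 591.1 -183.7  126. ] yaw 99.2 w 75.0 F [ 1.2  0.8 -0.3] -> shift [-66.3  48.3  27.7] turn 0.1
```

Call:
send_rows:
  commands:
    - [75,-45,33,10,0]
    - [75,-66,48,20,0]
    - [75,-66,48,28,0]
    - [75,-66,48,28,0]

```text
clock: 20.25
eef_pos: [647.4, -241.0, 95.9]
tool_rot: [3.141, 0.019, 1.731]
force: [-0.5, 0.8, -0.6]
width: 75.2
```

```bash
python3 -c "
from h import *
goto(649.6,-242,31,99.1)"
```

```text
t 20.25 pos [ 647.4 -241.    95.9] yaw 99.2 w 75.2 F [-0.5  0.8 -0.6] -> shift [-0.1  1.9 64.9] turn 0.1
```

Call:
send_rows:
  commands:
    - [75,0,1,25,0]
    - [75,0,1,50,0]
    - [75,0,1,61,0]
    - [75,0,1,65,0]
    - [75,0,1,65,0]

```text
clock: 20.75
eef_pos: [648.6, -241.2, 31.1]
tool_rot: [3.141, 0.018, 1.733]
force: [0.2, -0.5, 0.5]
width: 75.0
```

```bash
python3 -c "
from h import *
goto(649.6,-242,31,99.1)
shot('wrist','w14.png')"
```

```text
t 20.75 pos [ 648.6 -241.2   31.1] yaw 99.3 w 75.0 F [ 0.2 -0.5  0.5] -> shift [-0.9  0.9  0.1] turn 0.2
```

View pics/w14.png

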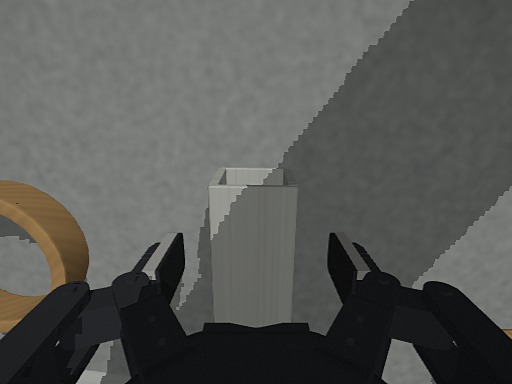

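Call:
send_rows:
  commands:
    - [30,0,0,0,0]
    - [30,0,0,0,0]
    - [30,0,0,0,0]
    - [30,0,0,0,0]
    - [30,0,0,0,0]

```text
clock: 21.3
eef_pos: [650.2, -241.7, 33.4]
tool_rot: [3.138, 0.02, 1.732]
force: [0.4, -0.1, 6.4]
width: 38.9
```

Call:
send_rows:
  commands:
    - [30,0,0,-25,0]
    - [30,0,0,-50,0]
    - [30,0,0,-75,0]
    - [30,0,0,-75,0]

```text
clock: 21.7
eef_pos: [651.9, -240.4, 112.0]
tool_rot: [3.132, 0.022, 1.732]
force: [1.1, -0.3, -0.9]
width: 38.8
```

```bash
python3 -c "
from h import *
goto(413.4,123.2,108,93.9)"
```

```text
t 21.70 pos [ 651.9 -240.4  112. ] yaw 99.2 w 38.8 F [ 1.1 -0.3 -0.9] -> shift [ 397.  -177.2   -6.5] turn 5.3
```

Call:
send_rows:
  commands:
    - [30,36,-16,0,3]
    - [30,73,-33,0,5]
    - [30,114,-51,-2,5]
    - [30,155,-70,-4,5]
    - [30,196,-88,-6,5]

```text
clock: 22.2
eef_pos: [531.4, -60.0, 111.8]
tool_rot: [3.132, 0.02, 1.644]
force: [1.3, 0.7, -1.9]
width: 39.0
```

```bash
python3 -c "
from h import *
goto(413.4,123.2,108,93.9)"
```

```text
t 22.20 pos [531.4 -60.  111.8] yaw 94.2 w 39.0 F [ 1.3  0.7 -1.9] -> shift [ 191.3 -104.4   -1.1] turn 0.3
```

Call:
send_rows:
  commands:
    - [30,41,-22,0,0]
    - [30,82,-44,0,0]
    - [30,123,-66,0,0]
    - [30,160,-87,0,0]
    - [30,191,-104,0,0]

```text
clock: 22.7
eef_pos: [411.7, 124.5, 106.3]
tool_rot: [3.134, 0.02, 1.645]
force: [0.7, 0.4, -1.1]
width: 38.7
```

Call:
send_rows:
  commands:
    - [30,0,0,0,0]
    - [30,0,0,0,0]

```text
clock: 22.9
eef_pos: [410.8, 124.9, 105.8]
tool_rot: [3.135, 0.02, 1.648]
force: [0.7, 0.4, -2.1]
width: 38.8
```

```bash
python3 -c "
from h import *
shot('wrist','w15.png')
goto(413.4,123.2,37.5,93.9)"
```

```text
t 22.95 pos [411.5 123.8 105.8] yaw 94.3 w 38.9 F [ 0.4 -0.1 -1.3] -> shift [ 0.7  1.3 68.3] turn 0.4
```

View pics/w15.png

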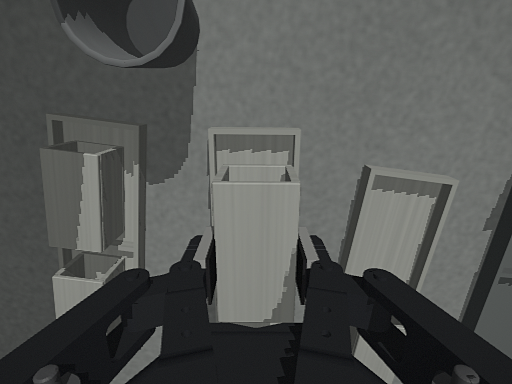

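Call:
send_rows:
  commands:
    - [30,0,1,25,0]
    - [30,0,1,48,0]
    - [30,0,1,63,0]
    - [30,0,1,68,0]
    - [30,0,1,68,0]

```text
clock: 23.45
eef_pos: [413.5, 121.0, 37.8]
tool_rot: [3.135, 0.022, 1.643]
force: [0.3, 0.7, -0.7]
width: 39.0
```

Call:
send_rows:
  commands:
    - [65,0,0,0,0]
    - [65,0,0,0,0]
    - [65,0,0,0,0]

```text
clock: 23.75
eef_pos: [414.0, 120.6, 38.0]
tool_rot: [3.134, 0.022, 1.642]
force: [-0.7, -0.8, 0.4]
width: 65.4
```

Call:
send_rows:
  commands:
    - [70,0,0,-30,0]
    - [75,0,0,-70,0]
    - [75,0,0,-90,0]
    - [75,0,0,-90,0]

```text
clock: 24.15
eef_pos: [414.9, 123.0, 130.3]
tool_rot: [3.129, 0.021, 1.64]
force: [0.2, 0.3, -0.1]
width: 74.8
```

```bash
python3 -c "
from h import *
shot('wrist','w16.png'); im=shot('top','t16.png')
blobs(im,148,40,120,500)
zoom(im,'z16.png',130,390,130,280,3)
goto(424.2,-229.4,110,100.5)"
```

```text
px [361. 235.] xy [ 426.5 -333. ] L 77 W 37 a -17.6
px [329. 235.] xy [ 423.9 -229.4] L 77 W 39 a 10.5
px [187. 220.] xy [451.3 234.4] L 88 W 58 a -3.4
px [222. 204.] xy [518.6 131.5] L 73 W 37 a 2.0
px [258. 215.] xy [479.1  -2.9] L 192 W 56 a -2.7
px [188. 192.] xy [552.  239.3] L 93 W 43 a 2.2
px [ 97. 167.] xy [627.3 547.4] L 71 W 70 a 73.3
px [123. 143.] xy [715.5 466.7] L 100 W 47 a 67.2
px [336.   5.] xy [1207.5 -240.8] L 57 W 36 a 87.0
px [298.   5.] xy [1204.  -106.1] L 75 W 32 a -88.5
px [245.   3.] xy [1201.    75.1] L 157 W 28 a -88.5
t 24.25 pos [413.5 122.  128. ] yaw 94.0 w 75.1 F [0.1 0.3 0.2] -> shift [-350.8  -14.    25.8] turn -6.5
```

View pics/w16.png

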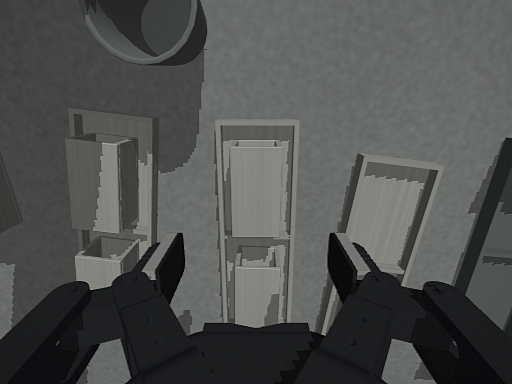

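View pics/z16.png

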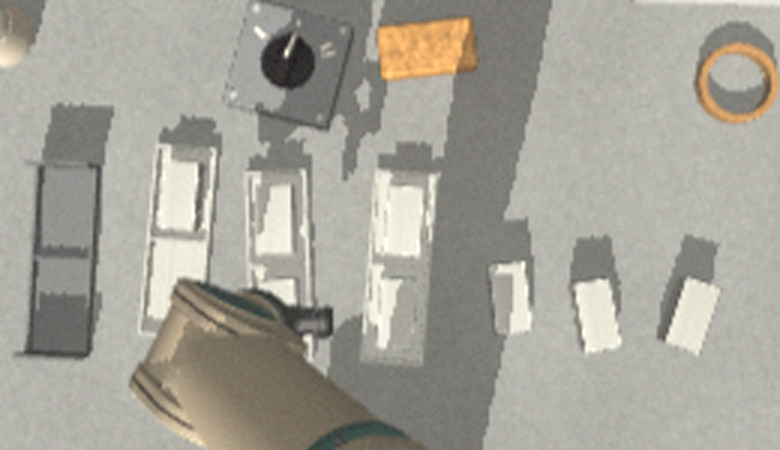

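Call:
send_rows:
  commands:
    - [75,-350,-14,0,-6]
    - [75,-350,-14,0,-6]
    - [75,-350,-14,0,-6]
    - [75,-350,-14,5,-6]
    - [75,-350,-14,10,-6]

```text
clock: 24.75
eef_pos: [420.0, -129.2, 128.2]
tool_rot: [3.137, 0.022, 1.746]
force: [1.3, 0.1, 0.1]
width: 74.7
```

```bash
python3 -c "
from h import *
w=np.array([ray('top',(130+a/3-.3,130+b/3-.3),40)[:2] for a,b in [(490,263),(524,261),(532,332),(496,335)]]); print(w.mean(0),w[0]-w[3],w[1]-w[2])
goto(424.,-229.4,100,100.5)"
```

```text
[ 440.74179464 -133.57554111] [78.6857474  8.4907057] [77.53487351 10.52456921]
t 24.75 pos [ 420.  -129.2  128.2] yaw 100.0 w 74.7 F [1.3 0.1 0.1] -> shift [-98.7 -13.7  30.4] turn -0.5
```

Call:
send_rows:
  commands:
    - [75,-50,-7,5,0]
    - [75,-85,-12,10,0]
    - [75,-99,-14,20,0]
    - [75,-99,-14,30,0]
    - [75,-99,-14,30,0]

```text
clock: 25.25
eef_pos: [422.6, -227.6, 98.5]
tool_rot: [3.14, 0.019, 1.748]
force: [-0.3, 1.3, 0.3]
width: 75.3
```

```bash
python3 -c "
from h import *
goto(424,-229.4,31,100.5)"
```

```text
t 25.25 pos [ 422.6 -227.6   98.5] yaw 100.1 w 75.3 F [-0.3  1.3  0.3] -> shift [-0.8  0.9 67.6] turn -0.4
```

Call:
send_rows:
  commands:
    - [75,-1,1,25,0]
    - [75,-1,1,50,0]
    - [75,-1,1,63,0]
    - [75,-1,1,67,0]
    - [75,-1,1,67,0]

```text
clock: 25.75
eef_pos: [424.4, -227.5, 31.5]
tool_rot: [3.14, 0.018, 1.752]
force: [-0.1, -0.3, -0.1]
width: 74.9
```

```bash
python3 -c "
from h import *
goto(424,-229.4,31,100.5)
shot('wrist','w17.png')"
```

```text
t 25.75 pos [ 424.4 -227.5   31.5] yaw 100.4 w 74.9 F [-0.1 -0.3 -0.1] -> shift [-1.8 -0.8  0.5] turn -0.1
```

View pics/w17.png

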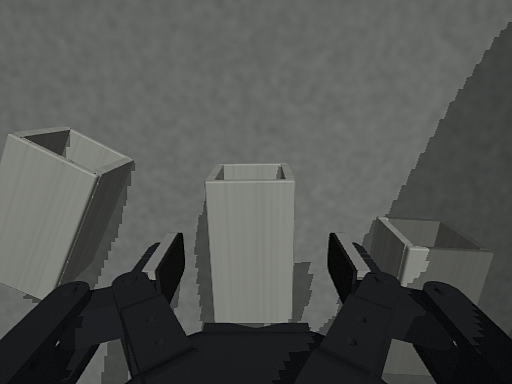

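Call:
send_rows:
  commands:
    - [30,-2,0,0,0]
    - [30,-2,0,0,0]
    - [30,-2,0,0,0]
    - [30,-2,0,0,0]
    - [30,-2,0,0,0]

```text
clock: 26.3
eef_pos: [425.5, -230.1, 33.0]
tool_rot: [3.138, 0.019, 1.751]
force: [-0.8, -0.1, 7.4]
width: 38.9
```

Call:
send_rows:
  commands:
    - [30,0,0,-25,0]
    - [30,0,0,-50,0]
    - [30,0,0,-75,0]
    - [30,0,0,-75,0]

```text
clock: 26.7
eef_pos: [426.5, -229.3, 110.5]
tool_rot: [3.134, 0.022, 1.75]
force: [1.1, -0.7, -2.1]
width: 38.7
```

```bash
python3 -c "
from h import *
goto(438.4,242.3,108,87.1)"
```

```text
t 26.70 pos [ 426.5 -229.3  110.5] yaw 100.3 w 38.7 F [ 1.1 -0.7 -2.1] -> shift [461.9  95.7  -6.9] turn 13.2
```

Call:
send_rows:
  commands:
    - [30,38,8,0,4]
    - [30,80,17,0,8]
    - [30,122,25,-2,13]
    - [30,166,34,-5,13]
    - [30,210,43,-7,13]

```text
clock: 27.2
eef_pos: [430.8, -13.7, 112.8]
tool_rot: [3.129, 0.02, 1.522]
force: [1.6, 0.3, -2.0]
width: 38.8
```

```bash
python3 -c "
from h import *
goto(438.4,242.3,108,87.1)"
```

```text
t 27.20 pos [430.8 -13.7 112.8] yaw 87.2 w 38.8 F [ 1.6  0.3 -2. ] -> shift [256.1  -4.9  -0.4] turn 0.1
```

Call:
send_rows:
  commands:
    - [30,43,-1,0,0]
    - [30,86,-2,0,0]
    - [30,129,-3,0,0]
    - [30,172,-4,0,0]
    - [30,215,-4,0,0]

```text
clock: 27.7
eef_pos: [436.7, 202.4, 107.6]
tool_rot: [3.13, 0.021, 1.522]
force: [0.8, 0.5, -1.5]
width: 39.1
```

Call:
send_rows:
  commands:
    - [30,24,-1,0,0]
    - [30,40,-1,0,0]
    - [30,40,-1,0,0]
    - [30,40,-1,0,0]

```text
clock: 28.1
eef_pos: [437.4, 240.4, 106.2]
tool_rot: [3.131, 0.024, 1.521]
force: [-0.2, -1.3, -1.8]
width: 38.8
```

```bash
python3 -c "
from h import *
shot('wrist','w18.png')
goto(438.4,242.3,37.5,87.1)"
```

```text
t 28.15 pos [437.6 239.8 106.3] yaw 87.1 w 38.6 F [ 0.4 -0.1 -1.6] -> shift [ 4.2 -0.  68.7] turn -0.0
```

View pics/w18.png

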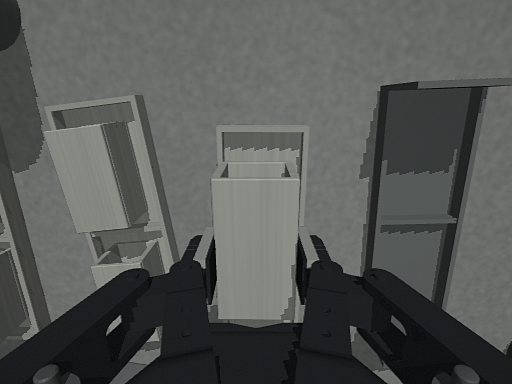

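Call:
send_rows:
  commands:
    - [30,4,0,25,0]
    - [30,4,0,48,0]
    - [30,4,0,63,0]
    - [30,4,0,68,0]
    - [30,4,0,68,0]

```text
clock: 28.65
eef_pos: [438.3, 240.1, 38.1]
tool_rot: [3.132, 0.026, 1.518]
force: [-0.4, -0.3, -1.6]
width: 38.7
```

Call:
send_rows:
  commands:
    - [65,0,0,0,0]
    - [65,0,0,0,0]
    - [65,0,0,0,0]

```text
clock: 28.95
eef_pos: [438.9, 240.0, 38.6]
tool_rot: [3.131, 0.026, 1.517]
force: [-0.2, 0.4, 0.2]
width: 64.9
```

Call:
send_rows:
  commands:
    - [70,0,0,-30,0]
    - [75,0,0,-70,0]
    - [75,0,0,-90,0]
    - [75,0,0,-90,0]

```text
clock: 29.35
eef_pos: [439.6, 243.6, 131.5]
tool_rot: [3.126, 0.022, 1.517]
force: [0.4, 0.4, -0.4]
width: 75.0
```

```bash
python3 -c "
from h import *
shot('wrist','w19.png'); im=shot('top','t19.png')
blobs(im,148,40,120,500)
zoom(im,'z19.png',130,390,130,280,3)
goto(426.5,-333.2,110,90-17.6)"
```

```text
px [361. 235.] xy [ 426.4 -333.5] L 77 W 38 a -17.6
px [220. 231.] xy [425.7 126.2] L 102 W 47 a 11.1
px [257. 212.] xy [487.4   1.4] L 175 W 47 a -2.8
px [219. 201.] xy [526.8 136.8] L 90 W 47 a 2.0
px [189. 194.] xy [545.8 238.5] L 83 W 41 a -2.1
px [ 97. 167.] xy [627.3 547.4] L 71 W 70 a 73.3
px [123. 143.] xy [715.2 466. ] L 102 W 47 a 67.2
px [330.   4.] xy [1205.4 -222.2] L 102 W 35 a -88.5
px [277.   4.] xy [1203.9  -36.1] L 127 W 28 a -88.5
t 29.45 pos [438.3 242.  128.8] yaw 86.9 w 74.9 F [-0.1  0.1 -0.9] -> shift [-574.3   19.    33.8] turn 14.5
```

View pics/w19.png

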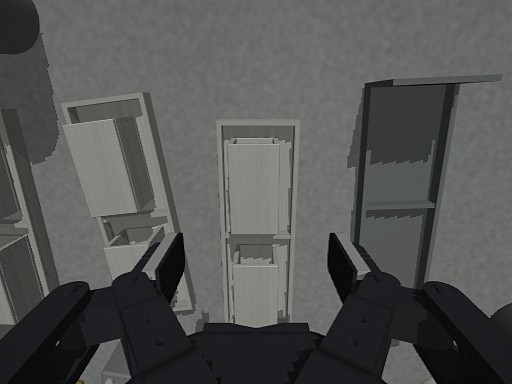

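View pics/z19.png

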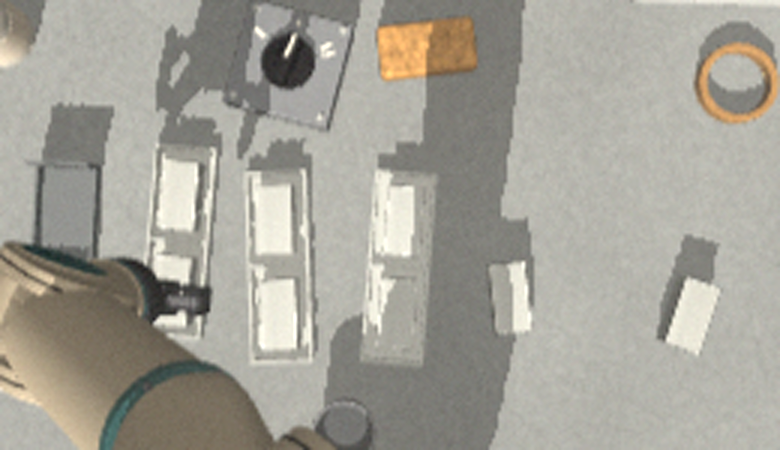

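Call:
send_rows:
  commands:
    - [75,-574,19,0,14]
    - [75,-574,19,0,14]
    - [75,-574,19,0,14]
    - [75,-574,19,5,14]
    - [75,-574,19,10,14]

```text
clock: 29.95
eef_pos: [431.8, -9.5, 132.3]
tool_rot: [3.126, 0.023, 1.273]
force: [1.2, -0.2, 0.4]
width: 75.0
```

```bash
python3 -c "
from h import *
goto(426.5,-333.2,115,90-17.6)"
```

```text
t 29.95 pos [431.8  -9.5 132.3] yaw 72.9 w 75.0 F [ 1.2 -0.2  0.4] -> shift [-310.6   89.5   25.8] turn 0.5
```

Call:
send_rows:
  commands:
    - [75,-310,90,5,0]
    - [75,-310,90,5,0]
    - [75,-310,90,10,0]
    - [75,-310,90,10,0]
    - [75,-310,90,20,0]

```text
clock: 30.45
eef_pos: [427.4, -259.2, 126.9]
tool_rot: [3.127, 0.022, 1.273]
force: [1.2, 0.5, 0.5]
width: 75.1
```

```bash
python3 -c "
from h import *
goto(426.5,-333.2,100,90-17.6)"
```

```text
t 30.45 pos [ 427.4 -259.2  126.9] yaw 72.9 w 75.1 F [1.2 0.5 0.5] -> shift [-70.3  20.5  28.8] turn 0.5
```

Call:
send_rows:
  commands:
    - [75,-45,13,10,0]
    - [75,-70,20,20,1]
    - [75,-70,20,28,1]
    - [75,-70,20,28,1]

```text
clock: 30.85
eef_pos: [424.6, -331.9, 98.5]
tool_rot: [3.131, 0.02, 1.255]
force: [-1.1, 0.6, -0.2]
width: 75.1
```

```bash
python3 -c "
from h import *
goto(426.5,-333.2,31,90-17.6)"
```

```text
t 30.85 pos [ 424.6 -331.9   98.5] yaw 71.9 w 75.1 F [-1.1  0.6 -0.2] -> shift [ 0.8  1.5 67.5] turn -0.5
```

Call:
send_rows:
  commands:
    - [75,0,1,25,0]
    - [75,0,1,50,0]
    - [75,0,1,63,0]
    - [75,0,1,67,0]
    - [75,0,1,67,0]

```text
clock: 31.35
eef_pos: [426.1, -332.8, 31.5]
tool_rot: [3.132, 0.02, 1.256]
force: [-0.0, -0.4, -0.2]
width: 75.1
```

```bash
python3 -c "
from h import *
goto(426.5,-333.2,31,90-17.6)
shot('wrist','w20.png')"
```

```text
t 31.35 pos [ 426.1 -332.8   31.5] yaw 72.0 w 75.1 F [-0.  -0.4 -0.2] -> shift [-0.3  0.5  0.5] turn -0.4
```

View pics/w20.png

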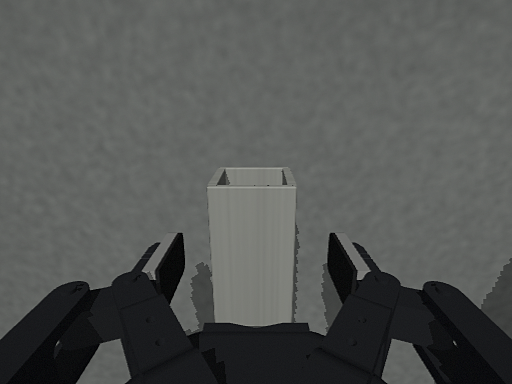

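Call:
send_rows:
  commands:
    - [30,0,0,0,0]
    - [30,0,0,0,0]
    - [30,0,0,0,0]
    - [30,0,0,0,0]
    - [30,0,0,0,0]

```text
clock: 31.9
eef_pos: [426.9, -333.6, 33.3]
tool_rot: [3.129, 0.021, 1.256]
force: [-0.4, -0.8, 6.5]
width: 38.8
```

Call:
send_rows:
  commands:
    - [30,0,0,-25,0]
    - [30,0,0,-50,0]
    - [30,0,0,-80,0]
    - [30,0,0,-100,0]
    - [30,0,0,-100,0]

```text
clock: 32.4
eef_pos: [427.7, -332.1, 135.8]
tool_rot: [3.124, 0.023, 1.255]
force: [0.8, 0.8, -1.7]
width: 38.7
```

```bash
python3 -c "
from h import *
goto(521.2,367,135,89.2)"
```

```text
t 32.40 pos [ 427.7 -332.1  135.8] yaw 71.9 w 38.7 F [ 0.8  0.8 -1.7] -> shift [ 693.4 -127.9  -17.1] turn -17.3
```

Call:
send_rows:
  commands:
    - [30,36,-7,0,-5]
    - [30,80,-15,-1,-10]
    - [30,125,-23,-2,-17]
    - [30,170,-31,-4,-17]
    - [30,215,-40,-5,-17]

```text
clock: 32.9
eef_pos: [455.8, -113.8, 134.4]
tool_rot: [3.132, 0.026, 1.551]
force: [1.3, -0.5, -1.1]
width: 38.8
```

```bash
python3 -c "
from h import *
goto(521.2,367,137,89.2)"
```

```text
t 32.90 pos [ 455.8 -113.8  134.4] yaw 88.9 w 38.8 F [ 1.3 -0.5 -1.1] -> shift [481.8  56.  -14.6] turn -0.3
```

Call:
send_rows:
  commands:
    - [30,43,5,-1,0]
    - [30,88,10,-2,0]
    - [30,133,15,-4,0]
    - [30,178,20,-5,0]
    - [30,223,26,-6,0]

```text
clock: 33.4
eef_pos: [485.5, 110.1, 133.9]
tool_rot: [3.134, 0.027, 1.551]
force: [0.6, -0.0, -1.8]
width: 38.7
```

```bash
python3 -c "
from h import *
goto(521.2,367,137,89.2)"
```

```text
t 33.40 pos [485.5 110.1 133.9] yaw 88.9 w 38.7 F [ 0.6 -0.  -1.8] -> shift [257.4  30.7  -9.8] turn -0.3
```

Call:
send_rows:
  commands:
    - [30,45,5,-2,0]
    - [30,90,11,-4,0]
    - [30,135,16,-5,0]
    - [30,180,21,-7,0]
    - [30,220,26,-8,0]

```text
clock: 33.9
eef_pos: [515.2, 331.6, 134.9]
tool_rot: [3.135, 0.027, 1.552]
force: [0.6, 0.1, -1.9]
width: 39.0
```

Call:
send_rows:
  commands:
    - [30,22,3,-1,0]
    - [30,36,4,-1,0]
    - [30,36,4,-1,0]
    - [30,36,4,-1,0]

```text
clock: 34.3
eef_pos: [519.7, 365.4, 133.9]
tool_rot: [3.136, 0.031, 1.551]
force: [0.3, -0.8, -1.5]
width: 38.6
```

```bash
python3 -c "
from h import *
shot('wrist','w21.png')
goto(521.2,367,37.5,89.2)"
```

```text
t 34.35 pos [520.1 364.9 134.2] yaw 88.8 w 39.0 F [-0.6  0.9 -3.3] -> shift [ 5.1  0.5 96.6] turn -0.4
```

View pics/w21.png

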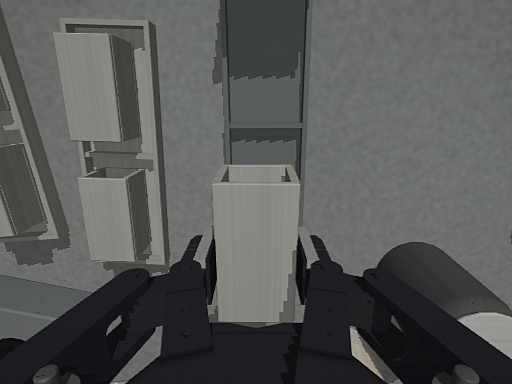

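Call:
send_rows:
  commands:
    - [30,7,0,25,0]
    - [30,7,0,50,0]
    - [30,7,0,75,0]
    - [30,7,0,90,0]
    - [30,7,0,94,0]

```text
clock: 34.85
eef_pos: [520.5, 366.4, 38.3]
tool_rot: [3.137, 0.034, 1.549]
force: [-0.3, 0.3, -1.8]
width: 38.7
```

```bash
python3 -c "
from h import *
shot('wrist','w22.png')
goto(521.2,367,37.5,89.2)"
```

```text
t 34.90 pos [520.6 367.3  38.8] yaw 88.8 w 39.0 F [-0.1 -0.8 -2.3] -> shift [-0.2  0.6  1.4] turn -0.4
```

View pics/w22.png

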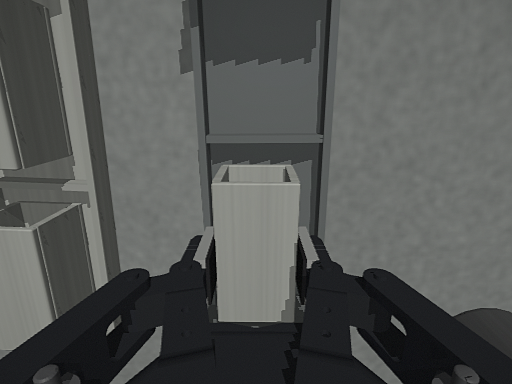

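Call:
send_rows:
  commands:
    - [30,3,0,0,0]
    - [30,4,0,1,0]
    - [30,4,0,1,0]

```text
clock: 35.2
eef_pos: [521.1, 372.1, 38.7]
tool_rot: [3.136, 0.031, 1.549]
force: [0.0, 0.8, -2.0]
width: 38.6
```

Call:
send_rows:
  commands:
    - [65,0,0,0,0]
    - [65,0,0,0,0]
    - [65,0,0,0,0]

```text
clock: 35.5
eef_pos: [521.4, 372.4, 39.2]
tool_rot: [3.135, 0.031, 1.549]
force: [0.5, 0.3, -0.7]
width: 65.1
```

Call:
send_rows:
  commands:
    - [70,0,0,-30,0]
    - [75,0,0,-70,0]
    - [75,0,0,-95,0]
    - [75,0,0,-95,0]

```text
clock: 35.9
eef_pos: [522.5, 377.7, 138.6]
tool_rot: [3.129, 0.025, 1.549]
force: [0.5, 0.9, 0.1]
width: 75.1
```

```bash
python3 -c "
from h import *
shot('wrist','w23.png'); im=shot('top','t23.png')
zoom(im,'z23.png',130,390,130,280,3)
goto(440.7,-133.6,125,97)"
```

```text
t 36.00 pos [521.  375.2 134.6] yaw 88.8 w 75.1 F [-0.3 -1.1 -0.7] -> shift [-509.9  -69.5   24.6] turn -8.2
```

View pics/w23.png

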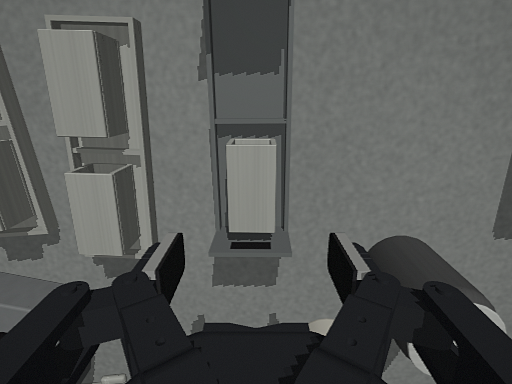

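View pics/z23.png

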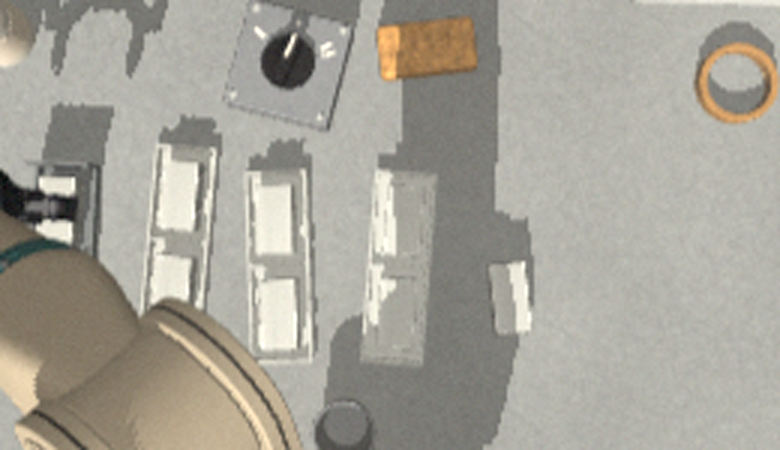

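Call:
send_rows:
  commands:
    - [75,-510,-70,5,-8]
    - [75,-510,-70,5,-8]
    - [75,-510,-70,5,-8]
    - [75,-510,-70,5,-8]
    - [75,-510,-70,5,-8]

```text
clock: 36.5
eef_pos: [480.1, 125.9, 138.0]
tool_rot: [3.141, 0.032, 1.689]
force: [0.8, -0.7, 0.1]
width: 75.1
```

```bash
python3 -c "
from h import *
goto(440.7,-133.6,115,97)"
```

```text
t 36.50 pos [480.1 125.9 138. ] yaw 96.8 w 75.1 F [ 0.8 -0.7  0.1] -> shift [-252.2  -69.7   31. ] turn -0.2
```

Call:
send_rows:
  commands:
    - [75,-252,-70,5,0]
    - [75,-252,-70,5,0]
    - [75,-252,-70,5,0]
    - [75,-252,-70,10,0]
    - [75,-252,-70,20,0]

```text
clock: 37.0
eef_pos: [441.7, -119.7, 128.4]
tool_rot: [3.142, 0.032, 1.689]
force: [0.9, -0.3, 0.2]
width: 74.8
```

```bash
python3 -c "
from h import *
goto(440.7,-133.6,100,97)"
```

```text
t 37.00 pos [ 441.7 -119.7  128.4] yaw 96.8 w 74.8 F [ 0.9 -0.3  0.2] -> shift [-12.7  -2.6  28.8] turn -0.2
```

Call:
send_rows:
  commands:
    - [75,-10,-3,10,0]
    - [75,-10,-3,25,0]
    - [75,-10,-3,29,0]
    - [75,-10,-3,29,0]

```text
clock: 37.4
eef_pos: [439.3, -129.9, 98.7]
tool_rot: [-3.139, 0.03, 1.69]
force: [0.1, 0.3, 0.0]
width: 75.1
```

```bash
python3 -c "
from h import *
shot('wrist','w24.png')
goto(440.7,-133.6,31,97)"
```

```text
t 37.45 pos [ 439.9 -129.8   99.3] yaw 96.9 w 74.7 F [ 0.2  0.8 -0.1] -> shift [-1.8  0.4 68.4] turn -0.1
```

View pics/w24.png

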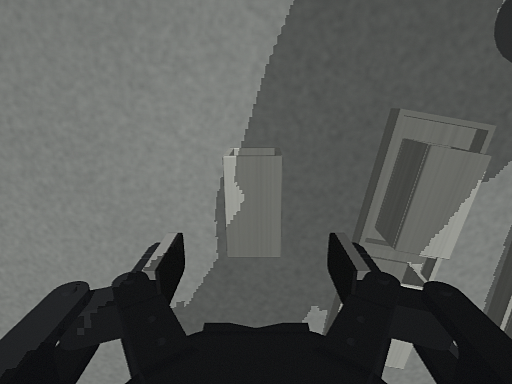

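Call:
send_rows:
  commands:
    - [75,-2,0,25,0]
    - [75,-2,0,50,0]
    - [75,-2,0,63,0]
    - [75,-2,0,68,0]
    - [75,-2,0,68,0]

```text
clock: 37.95
eef_pos: [440.5, -133.0, 31.4]
tool_rot: [-3.14, 0.03, 1.692]
force: [0.3, -0.4, 0.1]
width: 74.4
```

```bash
python3 -c "
from h import *
goto(440.7,-133.6,31,97)
shot('wrist','w25.png')"
```

```text
t 37.95 pos [ 440.5 -133.    31.4] yaw 97.0 w 74.4 F [ 0.3 -0.4  0.1] -> shift [-0.6  0.1  0.4] turn -0.0
```

View pics/w25.png

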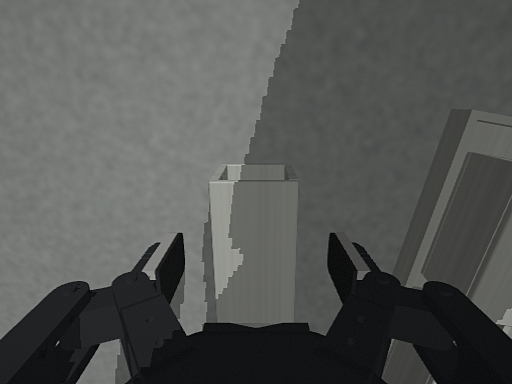

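Call:
send_rows:
  commands:
    - [30,0,0,0,0]
    - [30,0,0,0,0]
    - [30,0,0,0,0]
    - [30,0,0,0,0]
    - [30,0,0,0,0]

```text
clock: 38.5
eef_pos: [441.3, -133.3, 32.9]
tool_rot: [3.14, 0.031, 1.692]
force: [-1.0, 0.2, 8.7]
width: 39.0
```

Call:
send_rows:
  commands:
    - [30,0,0,-25,0]
    - [30,0,0,-50,0]
    - [30,0,0,-80,0]
    - [30,0,0,-100,0]
    - [30,0,0,-100,0]

```text
clock: 39.0
eef_pos: [442.1, -130.5, 135.1]
tool_rot: [3.136, 0.033, 1.691]
force: [-0.1, 0.1, -2.9]
width: 39.0
```

```bash
python3 -c "
from h import *
goto(415.2,371.5,137,89.2)"
```

```text
t 39.00 pos [ 442.1 -130.5  135.1] yaw 96.9 w 39.0 F [-0.1  0.1 -2.9] -> shift [501.3  33.8 -18.2] turn 7.7
```

Call:
send_rows:
  commands:
    - [30,40,3,-1,4]
    - [30,85,6,-3,8]
    - [30,130,9,-5,8]
    - [30,175,12,-6,8]
    - [30,220,15,-8,8]

```text
clock: 39.5
eef_pos: [429.6, 91.0, 135.2]
tool_rot: [3.133, 0.033, 1.551]
force: [0.9, 0.4, -1.7]
width: 38.6
```

```bash
python3 -c "
from h import *
goto(415.2,371.5,137,89.2)"
```

```text
t 39.50 pos [429.6  91.  135.2] yaw 88.9 w 38.6 F [ 0.9  0.4 -1.7] -> shift [279.9 -19.8 -11.1] turn -0.3
```

Call:
send_rows:
  commands:
    - [30,45,-3,-2,0]
    - [30,90,-6,-4,0]
    - [30,135,-10,-6,0]
    - [30,180,-13,-7,0]
    - [30,225,-16,-9,0]

```text
clock: 40.0
eef_pos: [417.2, 317.4, 135.5]
tool_rot: [3.134, 0.035, 1.551]
force: [1.2, -0.3, -2.8]
width: 38.5
```

Call:
send_rows:
  commands:
    - [30,30,-2,-1,0]
    - [30,53,-4,-2,0]
    - [30,53,-4,-2,0]
    - [30,53,-4,-2,0]

```text
clock: 40.4
eef_pos: [413.6, 369.8, 134.4]
tool_rot: [3.135, 0.037, 1.552]
force: [0.2, -0.8, -2.3]
width: 39.0
```

```bash
python3 -c "
from h import *
shot('wrist','w26.png')
goto(415.2,371.5,37.5,89.2)"
```

```text
t 40.45 pos [414.  368.8 134.5] yaw 88.9 w 38.5 F [ 0.1 -0.3 -3.7] -> shift [ 6.4  0.4 96.8] turn -0.3
```

View pics/w26.png

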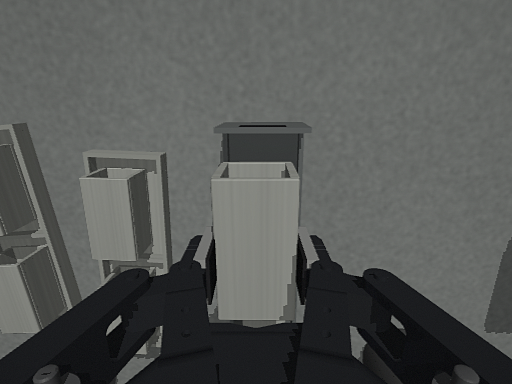

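Call:
send_rows:
  commands:
    - [30,6,1,25,0]
    - [30,6,1,50,0]
    - [30,6,1,75,0]
    - [30,6,1,91,0]
    - [30,6,1,95,0]

```text
clock: 40.95
eef_pos: [415.4, 368.9, 37.5]
tool_rot: [3.136, 0.041, 1.55]
force: [-0.3, 0.3, -1.6]
width: 38.6
```

```bash
python3 -c "
from h import *
shot('wrist','w27.png')
goto(415.2,371.5,38,89.2)"
```

```text
t 41.00 pos [415.6 369.7  38.1] yaw 88.8 w 39.0 F [ 1.   0.3 -2.2] -> shift [ 1.8 -0.4 -0. ] turn -0.4
```

View pics/w27.png

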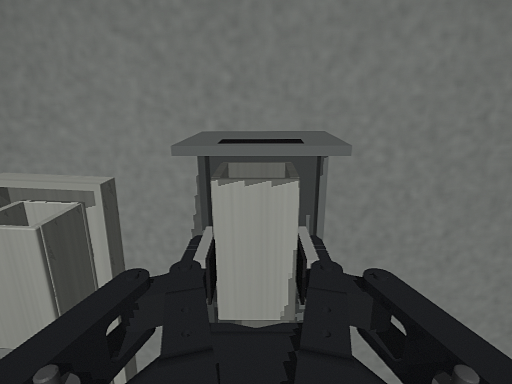

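Call:
send_rows:
  commands:
    - [65,1,0,0,0]
    - [65,1,0,0,0]
    - [65,1,0,0,0]

```text
clock: 41.3
eef_pos: [416.2, 371.4, 39.2]
tool_rot: [3.134, 0.038, 1.55]
force: [-0.1, 0.6, 0.3]
width: 65.0
```

Call:
send_rows:
  commands:
    - [70,0,0,-30,0]
    - [75,0,0,-70,0]
    - [75,0,0,-110,0]
    - [75,0,0,-110,0]

```text
clock: 41.7
eef_pos: [417.3, 379.2, 154.9]
tool_rot: [3.127, 0.03, 1.55]
force: [0.3, 0.1, 0.3]
width: 75.0
```

```bash
python3 -c "
from h import *
shot('wrist','w28.png'); im=shot('top','t28.png')
zoom(im,'z28.png',130,390,110,280,3)
zoom(im,'z28d.png',200,255,125,180,10)
im=shot('scene','s28.png')
goto(600,0,175,90)"
```

```text
t 41.85 pos [415.6 375.1 149.3] yaw 88.8 w 74.9 F [-0.2 -1.1 -0.7] -> shift [-371.8  192.4   -9.9] turn -1.2
```

View pics/w28.png

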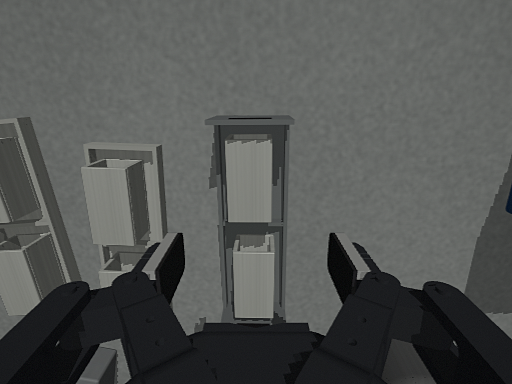

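View pics/z28d.png

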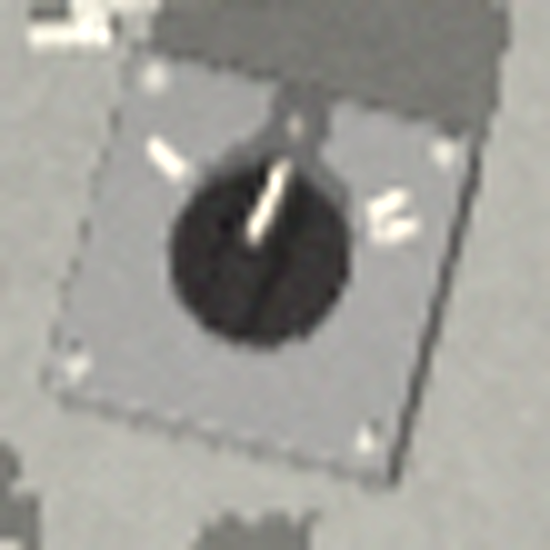

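View pics/s28.png

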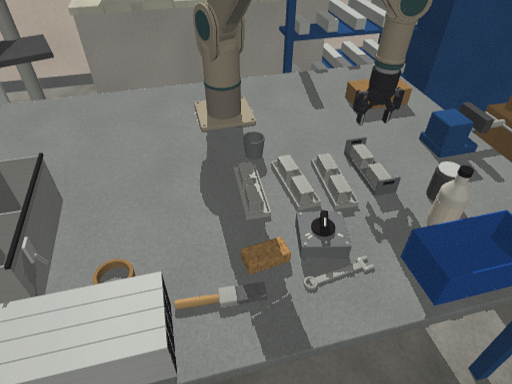

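Run:
```python
from h import *
f=lambda p,z: ray("top",(200+p[0]/10-.45,125+p[1]/10-.45),z)[:2]
sc=[f(p,45) for p in [(153,75),(443,150),(367,437),(77,367)]]
c=np.mean(sc,0); print("center",c)
a=lambda v: np.degrees(np.arctan2(v[1],v[0]))
for i,j in[(3,0),(2,1)]: print("edge x",a(sc[i-0]-sc[j])if 0 else a(sc[j]-sc[i]))
for i,j in[(1,0),(2,3)]: print("edge y",a(sc[j]-sc[i])-90)
for n,p in dict(dot=(295,125),bar=(167,158),p1=(383,198),p2=(395,228)).items(): print(n,a(f(p,45)-c),np.linalg.norm(f(p,45)-c))
p,q=f((255,240),82),f((284,168),82); print("ptr",p-c,q-c,a(q-p),a(q-c))
print(f((260,255),60))
goto(c[0],c[1],200,None)
```

```text
center [694.54349417 120.36701918]
edge x -12.416648572299119
edge x -12.904686558266832
edge y -12.976346414005562
edge y -11.954736792277473
dot -12.821746032828042 45.82803976092997
bar 44.8420527856932 45.625071487521616
p1 -62.54459948024147 45.464269388983574
p2 -76.16858463920833 46.00405619711415
ptr [-0.50812139 -1.69665145] [ 23.23115249 -10.27266945] -19.86269214329768 -23.854712731408817
[692.75793997 118.96309765]
t 41.85 pos [415.6 375.1 149.3] yaw 88.8 w 74.9 F [-0.2 -1.1 -0.7] -> shift [-250.5  284.6  -38.9] turn 0.0
```

Call:
send_rows:
  commands:
    - [55,-250,284,-15,20]
    - [55,-250,284,-15,20]
    - [55,-250,284,-15,20]
    - [55,-250,284,-10,20]
    - [55,-250,284,-10,20]

```text
clock: 42.35
eef_pos: [599.8, 204.7, 163.2]
tool_rot: [3.123, 0.036, 1.201]
force: [0.2, 0.4, -0.1]
width: 55.2
```

```bash
python3 -c "
from h import *
goto(694,120,160,68.5)"
```

```text
t 42.35 pos [599.8 204.7 163.2] yaw 68.8 w 55.2 F [ 0.2  0.4 -0.1] -> shift [-44.7 118.4   7.1] turn 0.3
```

Call:
send_rows:
  commands:
    - [50,-22,59,4,0]
    - [50,-37,99,6,0]
    - [50,-45,118,7,0]
    - [50,-45,118,7,0]
    - [50,-45,118,7,0]

```text
clock: 42.85
eef_pos: [692.5, 119.2, 157.9]
tool_rot: [3.126, 0.037, 1.2]
force: [-1.0, 0.8, -0.4]
width: 50.0
```

```bash
python3 -c "
from h import *
goto(694,120,76,68.5)
im=shot('wrist','w29.png'); T=ctrl.camera_params('wrist'); print(T['cam_to_world'][:3,3])
for z in (45,54,82): print(proj('wrist',(694,120,z)))
"
```

```text
t 42.85 pos [692.5 119.2 157.9] yaw 68.7 w 50.0 F [-1.   0.8 -0.4] -> shift [ 4.3 -0.2 81.8] turn 0.2
[623.49297006 152.59901338 286.19392796]
[259.71684859 188.79651188]
[259.48410085 191.99801661]
[258.64294853 203.56828185]
```

View pics/w29.png

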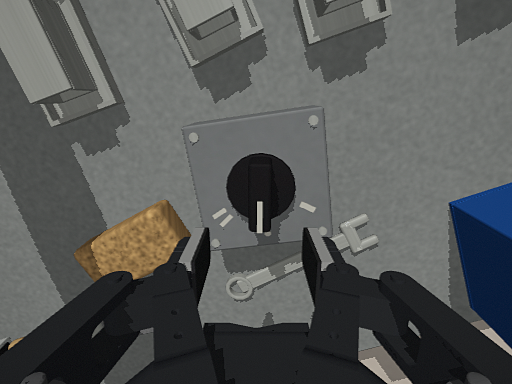

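Call:
send_rows:
  commands:
    - [50,4,0,25,0]
    - [50,4,0,45,0]
    - [50,4,0,60,0]
    - [50,4,0,60,0]

```text
clock: 43.3
eef_pos: [691.2, 122.8, 95.9]
tool_rot: [3.13, 0.039, 1.204]
force: [-0.7, 0.1, -0.2]
width: 50.1
```

```bash
python3 -c "
from h import *
goto(692.5,120.5,75,68.7)
im=shot('wrist','w30.png')
for z in (45,54,82): print(proj('wrist',(694,120,z)))
"
```

```text
t 43.30 pos [691.2 122.8  95.9] yaw 69.0 w 50.1 F [-0.7  0.1 -0.2] -> shift [-0.8  1.8 20.9] turn 0.3
[254.77994696 216.76512442]
[254.23213784 222.21684922]
[252.15238688 242.9142592 ]
```

View pics/w30.png

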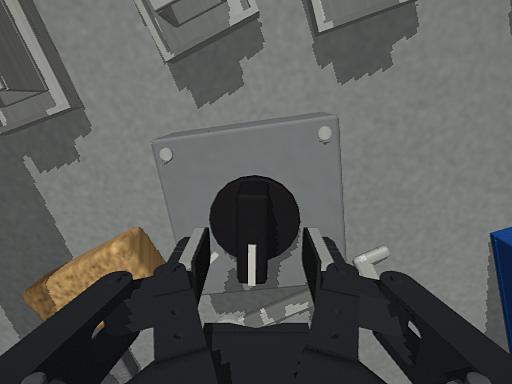

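Call:
send_rows:
  commands:
    - [50,-2,1,10,0]
    - [50,-2,1,18,0]
    - [50,-2,1,21,0]
    - [50,-2,1,21,0]

```text
clock: 43.75
eef_pos: [692.3, 119.6, 76.0]
tool_rot: [3.128, 0.038, 1.203]
force: [0.0, -0.6, -0.2]
width: 50.1
```

```bash
python3 -c "
from h import *
goto(692.5,120.5,75,68.7)
im=shot('wrist','w31.png')
"
```

```text
t 43.75 pos [692.3 119.6  76. ] yaw 69.0 w 50.1 F [ 0.  -0.6 -0.2] -> shift [ 0.9 -0.1  1. ] turn 0.3
```

View pics/w31.png

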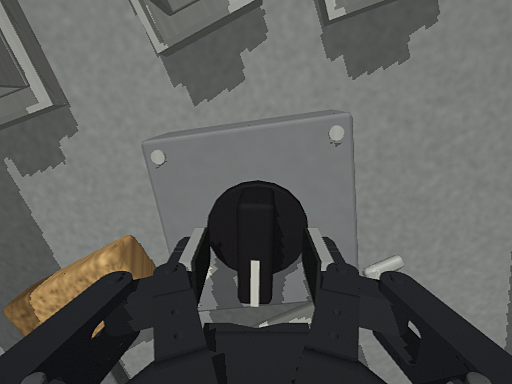

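Bar centred at px 256. Close on it.

Call:
send_rows:
  commands:
    - [12,0,0,0,0]
    - [12,0,0,0,0]
    - [12,0,0,0,0]
    - [12,0,0,0,0]
    - [12,0,0,0,0]

```text
clock: 44.3
eef_pos: [692.7, 119.5, 77.2]
tool_rot: [3.127, 0.038, 1.203]
force: [-3.3, -1.9, 5.6]
width: 16.5
```

```bash
python3 -c "
from h import *
goto(692.5,120.5,75,20.1)
print(ctrl.read_state()['torque'])
im=shot('wrist','w32.png')
"
```

```text
t 44.30 pos [692.7 119.5  77.2] yaw 68.9 w 16.5 F [-3.3 -1.9  5.6] -> shift [ 0.9 -0.5  2.1] turn 48.8
[-0.0690638   0.35188109 -0.06125112]
```

View pics/w32.png

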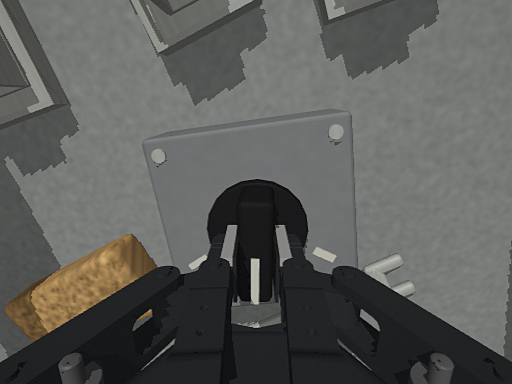

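Call:
send_rows:
  commands:
    - [12,0,0,0,5]
    - [12,0,0,0,11]
    - [12,0,0,0,17]
    - [12,0,0,0,23]
    - [12,0,0,0,29]

```text
clock: 44.85
eef_pos: [692.3, 119.1, 77.2]
tool_rot: [3.111, 0.027, 0.692]
force: [-2.9, -2.5, 2.6]
width: 17.1
```

```bash
python3 -c "
from h import *
goto(692.7,119.5,77,20.1)
print(ctrl.read_state()['torque'])
im=shot('wrist','w33.png')
"
```

```text
t 44.85 pos [692.3 119.1  77.2] yaw 39.7 w 17.1 F [-2.9 -2.5  2.6] -> shift [ 0.6 -0.   0.2] turn 19.6
[0.01347805 0.53470186 0.06344498]
```

View pics/w33.png

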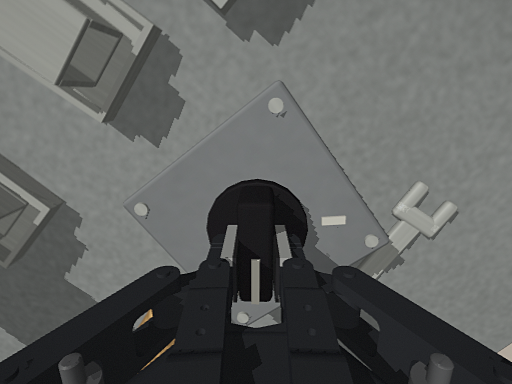

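Turning well. Finish the rest.

Call:
send_rows:
  commands:
    - [12,0,0,0,5]
    - [12,0,0,0,10]
    - [12,0,0,0,15]
    - [12,0,0,0,20]
    - [12,0,0,0,20]

```text
clock: 45.4
eef_pos: [692.0, 119.0, 77.3]
tool_rot: [3.102, 0.016, 0.341]
force: [-2.1, -1.9, 3.8]
width: 16.8
```

```bash
python3 -c "
from h import *
goto(692.7,119.5,77,20.1)
print(ctrl.read_state()['torque'])
im=shot('wrist','w34.png')
"
```

```text
t 45.40 pos [692.  119.   77.3] yaw 19.5 w 16.8 F [-2.1 -1.9  3.8] -> shift [ 0.8 -0.3  0.2] turn -0.6
[ 0.01129354  0.61817163 -0.08503571]
```

View pics/w34.png

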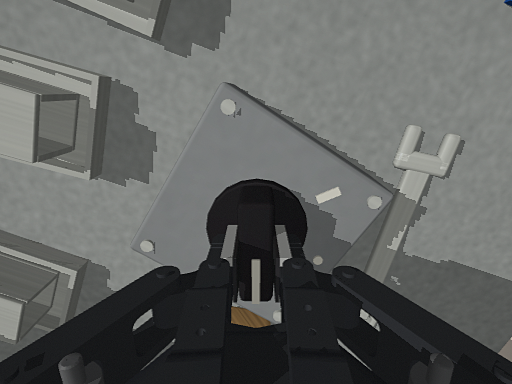

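Release, rise straight up, and check the pointer.

Call:
send_rows:
  commands:
    - [50,0,0,0,0]
    - [50,0,0,0,0]
    - [50,0,0,0,0]
    - [50,0,0,0,0]

```text
clock: 45.85
eef_pos: [692.1, 119.2, 77.1]
tool_rot: [3.103, 0.015, 0.344]
force: [-0.4, 0.0, 0.4]
width: 50.4
```

Call:
send_rows:
  commands:
    - [50,0,0,-25,0]
    - [50,0,0,-60,0]
    - [50,0,0,-100,0]
    - [50,0,0,-110,0]

```text
clock: 46.25
eef_pos: [694.9, 125.3, 192.2]
tool_rot: [3.103, 0.007, 0.344]
force: [1.2, 0.0, 0.3]
width: 50.2
```

```bash
python3 -c "
from h import *
im=shot('wrist','w35.png')
goto(500,250,200)
"
```

```text
t 46.30 pos [694.7 125.1 192. ] yaw 19.7 w 49.7 F [1.2 0.3 0.8] -> shift [-141.2 -182.8  -14.1] turn 0.0
```

View pics/w35.png

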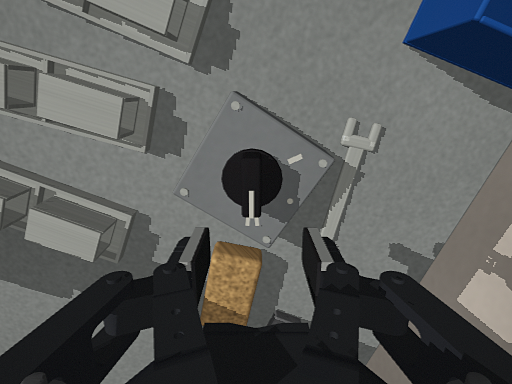

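```bash
python3 -c "
from h import *
goto(480,-350,220)
"
```

```text
t 46.30 pos [694.7 125.1 192. ] yaw 19.7 w 49.7 F [1.2 0.3 0.8] -> shift [-362.5  375.6  -10.7] turn 0.0
```

Call:
send_rows:
  commands:
    - [50,-362,375,-20,0]
    - [50,-362,375,-20,0]
    - [50,-362,375,-20,0]
    - [50,-362,375,-20,0]
    - [50,-362,375,-20,0]

```text
clock: 46.8
eef_pos: [588.5, -105.3, 206.3]
tool_rot: [3.103, 0.009, 0.345]
force: [0.5, 0.1, 0.6]
width: 50.3
```

Call:
send_rows:
  commands:
    - [50,-190,197,0,0]
    - [50,-190,197,0,0]
    - [50,-190,197,0,0]
    - [50,-190,197,0,0]
    - [50,-190,197,0,0]

```text
clock: 47.3
eef_pos: [485.2, -332.6, 213.7]
tool_rot: [3.105, 0.01, 0.345]
force: [1.2, -0.7, 0.6]
width: 50.3
```

Run:
```python
from h import *
im=shot('top','t36.png')
zoom(im,'z36.png',130,400,120,270,2.9)
zoom(im,'z36d.png',200,255,125,180,8)
im=shot('scene','s36.png'); zoom(im,'sz36.png',180,440,130,310,3)
goto(480,-350,220)
```

```text
t 47.40 pos [ 480.8 -340.3  213.2] yaw 19.0 w 50.0 F [ 0.5 -0.5 -0.1] -> shift [-4.   9.1 -6.4] turn 0.0
```

View pics/z36.png

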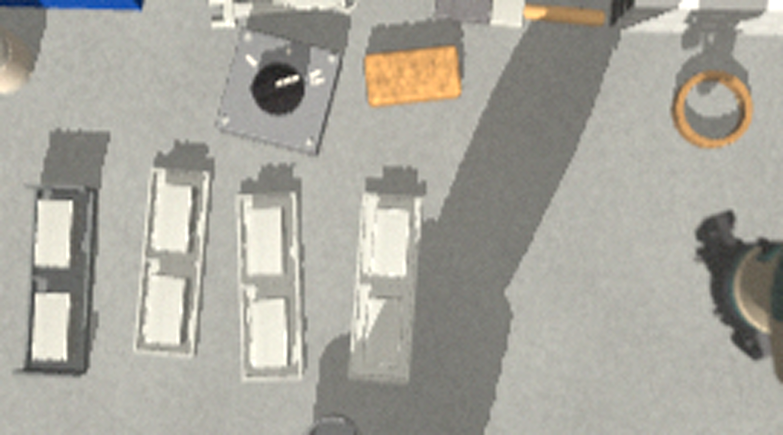

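View pics/z36d.png

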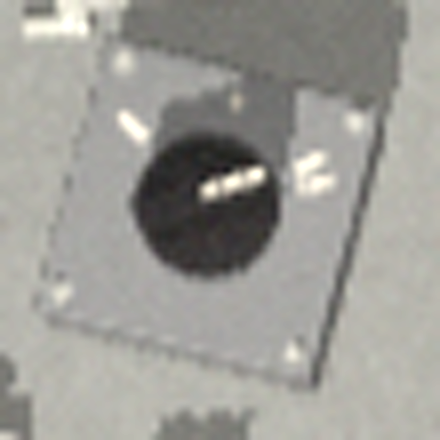

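View pics/sz36.png

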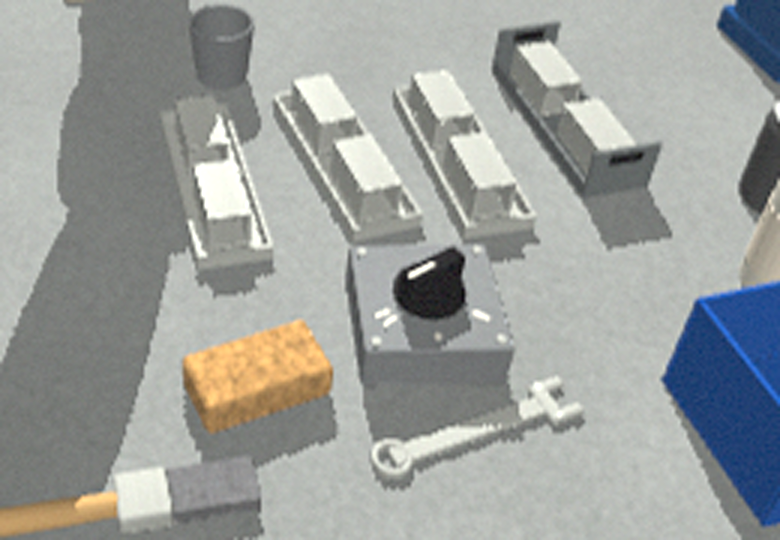

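Call:
send_rows:
  commands:
    - [50,0,0,0,0]
    - [50,0,0,0,0]
    - [50,0,0,0,0]

```text
clock: 47.7
eef_pos: [481.3, -338.9, 212.7]
tool_rot: [3.102, 0.016, 0.333]
force: [-1.1, 0.1, 0.4]
width: 50.0
```

```bash
python3 -c "
from h import *
print(ctrl.finish_job())"
```

```text
the job is handed in; nothing more can be done
None
```

I handed the job in at 47.7 s, well inside the 210 s limit. All 8 pieces were on the bench, so I dealt them one per tray for two full rounds. That put 2 pieces in each kit tray and left 2 over, which I laid in the tote with the raised ends, one per compartment. I then turned the dial to the mark for two.

- **Pieces:** the last top and scene pictures show every piece flat in a compartment of its own. The near piece in the tray at the robot's right was partly in shadow, but it could be seen in place.
- **Dial:** the pointer stands midway between the two close bars. The gripper let go at a yaw of about 19.5–19.7° against the 20.1° I had worked out, so it is within about half a degree.
- **Other things:** the tape and the sander look unmoved by eye; I did not measure them.
- **Disturbances:** I saw no knocked piece and no loss of grip.
- **What disagreed:** the wrist camera put the tote about 5 mm to the left of my top-view estimate, and the dial centre a few mm off. I corrected both during the approach. The tool's tilt also crept up to about 2°, with no visible effect on any placing.

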